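# Refit the drive collar, washer and snap cap on a centrifuge spindle

### The arm

A 6-joint arm with a two-finger parallel gripper is mounted at the origin on the work surface. World frame = base frame: x ahead of the robot, y to its left, z up, the work surface at z = 0. Lengths are in m, angles in degrees, forces in N, time in s.
With the tool pointing down it reaches from about 0.3 to 0.75 m from the base axis. Payload 8.5 kg.
Tool frame: the origin (TCP) lies between the finger pads; the fingertips stand 14 mm ahead of it and the grasp point (between the pads) lies 5 mm behind it; x points along the fingers, z is the direction in which the jaws open and shut, and the axes are right-handed (so a half turn about x gives the same grasp; the last joint's range is limited). The gripper opens to 85 mm and grips with 20 to 120 N. Pads are 22 mm wide; open, the fingers measure 114 mm over their backs; the gripper's body (76 mm by 85 mm) begins 54 mm behind the grasp point. The pads swing forward as they close: fully open they stand 13 mm farther back than shut.
Start: joints at [55.961, 21.807, 74.336, -0, 83.858, -12.336], TCP at [0.203, 0.511, 0.245] pointing down, gripper open.
Joint ranges: [-178.18, 178.18], [-50.72, 133.34], [12.68, 142.11], [-81.47, 261.47], [9.98, 163.14], [-165.26, 165.26]. Speed limits (degrees/s): [136.94, 136.94, 180, 180, 180, 180].

### API

Orientations are given as a 3x3 rotation matrix whose columns are the frame's x, y, z axes.
In Python, from rig import env gives the robot as it stands.
- The arm moves only by the shell command python3 -m jog 'ROWS' [FORCE]. ROWS is JSON, a list of rows, each a list of 5 numbers: the opening, from -1 (shut) to 1 (fully open), so that 0 is half open, then the shift along the tool's x, y, z in m, then the turn about the tool's x in rad. In form: [[claw, dx, dy, dz, yaw], ...]. A call has 1 to 20 rows; each row is the pose to reach, as a shift and turn from the pose commanded when the call began, along the tool's axes at that moment; what a row does not reach only later rows make up. A row lasts 1/10 s, in which the tool goes at most 50 mm and 8.59 degrees, less where a joint would pass 70% of its speed; a pose out of reach is approached as far as the arm can. A call with a gripper value outside its range is refused whole. The fingers move at their own pace and stop on an object; FORCE is the grip in N (left out, the last holds). Time passes only in rows, so rows that repeat a pose let the fingers close. It gives the time, the measured TCP pose, the force and the opening at its end, in the units of the state.
- env.observe(): the state, without advancing time (a new reading comes with each control period).
- env.get_image(name): name is "side" or "top"; returns the picture (420x560x3 uint8, red, green, blue); there is no depth.
- env.camera_model(name): a dict with "fx", "fy", "cx", "cy" (pixels), "k1" (the pictures are not rectified: a ray, as slopes to the right and down, at radius r is drawn at 1 + k1 r^2 times it, then the intrinsics apply), "origin" and "orientation" of the camera in the world. Camera axes: x right, y up, looking along -z (the intrinsics and any distortion apply to the point x, -y, -z); pixel columns grow to the right and rows downward; lengths in m; the calibration is good to about 2 mm. A picture is of the moment at which its call begins. camera_model takes no time and is no camera call.
- env.close_job(): hands the job in, once; it reports no verdict.
The state is a dict: "time_s": time; "q": joint angles; "qvel": joint speeds; "joint_efforts": joint torques, N m; "position": TCP position; "tool_rot": TCP orientation; "ft_force": force on the tool from outside, world axes, zero at the start; "wrist_torque": the same for the moment, N m; "grip_width": finger opening in m.
Only numpy, scipy, OpenCV 4.12 (cv2) and the standard library are available. Lean on these libraries where they do the work, as an engineer would, in place of code of your own. Each camera call takes 0.05 s, during which the arm holds its last target.

### The job

Refit the clamping stack on the open centrifuge's spindle: slide on the collar with the four dogs and let its dogs drop fully into the slots of the rotor hub, then lay the large-bore flat washer on it, and last press the knurled cap on until it snaps home against the washer. The drive hangs on soft rubber mounts, so feel your way and never push the spindle down by as much as 12 mm. Leave the plain sleeve and the small washer lying where they are.

Things in the scene. Friction and masses are not known exactly. Their poses are not given: they have to be found in the camera images.
- centrifuge: white benchtop centrifuge, fixed, 280 x 230 x 150 mm high, with an open round bowl 190 mm across. Origin on the bench under the bowl's axis; its -x points to its front panel, +x to the raised lid, 130 mm from the axis, leaning back, up to 420 mm high. The rotor in the bowl (150 mm across) lies at least 17 mm below the seat point; only the hub and spindle rise from it
- seat (a point): on the vertical spindle axis, level with the top face of the rotor hub (38 mm across), where the collar's shoulder sits; z up, x and y follow the housing. The hub face has 4 radial slots, 8.5 mm wide, 6 mm deep, 90 degrees apart. The brake holds the rotor (slips at 0.25 N m) at an angle that is not measured and differs each time: see the slots, or turn the collar under light load
- nose (a point): tip of the spindle, 44 mm above the seat. The spindle is 16 mm in diameter to 25 mm above the seat, then a tapered 11 mm nose; 2 spring balls stick out of it, 35 mm above the seat, to 16 mm across. Spindle, hub and rotor ride on rubber mounts: they sink 1 mm per 2 N of downward push and spring back, and both points sink with them. 12 mm (24 N, the parts' weight included) is too much
- collar: steel drive collar: ring of 38 mm outer diameter, 18 mm bore, 22 mm high, with four dogs (radial teeth 6 mm wide, 5 mm deep) under it at 90 degrees, along its own +-x and +-y. Origin in the centre of the ring's underside (the shoulder, from which the dogs project down), z up along the bore; it stands on its dogs
- washer: flat steel washer, 36 mm outer diameter, 18 mm bore, 5 mm thick, lying flat. Origin in the centre of its underside
- cap: knurled aluminium snap cap (the retainer), 42 mm diameter, 28 mm high, blind bore in its underside with a conical mouth; it stands bore down. Origin in the centre of its underside. Pressed over the spindle's nose it stops on the two balls about 8 mm short of home, needs roughly 13 to 16 N to snap past them and is then held down on the washer by them
- plain_sleeve: bystander: steel sleeve of the collar's size (38 mm outer, 18 mm bore, 22 mm high) without dogs. Origin in the centre of its underside
- small_washer: bystander: steel washer 30 mm outer diameter, 10 mm bore, 5 mm thick. Origin in the centre of its underside
- mat: black rubber mat, 300 x 400 x 3 mm, fixed, on which collar, washer, cap, sleeve and small washer lie. Origin in the centre of its underside

How it is judged (in metres and radians):
On the way, in this order (a step that is already met when the one before it is completed fails the run):
1. the collar's dogs have dropped into the hub's slots and its shoulder sits on the hub (horizontal distance between collar and seat below 0.003 m and z of collar in the frame of seat between -0.002 and 0.0015 m), for 0.1 s.
2. the washer lies flat on the seated collar (z of collar in the frame of seat below 0.0015 m and horizontal distance between washer and seat below 0.003 m and z of washer in the frame of seat between 0.02 and 0.0235 m), for 0.1 s.
At the end, for the whole second after the job is handed in: Collar, washer and cap lie within 3 mm of the spindle axis; the collar's shoulder is on the hub face (within 1.5 mm), the washer on the collar (22 mm above the hub face, at most 1.5 mm high) and the cap home on the washer (27 mm above it, at most 2 mm high), upright, at rest (all of step 2 and horizontal distance between each of collar, cap and seat below 0.003 m and z of collar in the frame of seat above -0.002 m and z of cap in the frame of seat between 0.025 and 0.029 m and angle between cap's own z axis and vertical below 0.08 rad and linear speed of cap below 0.02 m/s); the robot touches nothing.
It fails at once if the spindle is pushed down 12 mm or more (24 N) on its rubber mounts (distance of seat from where it was at the start of the episode above 0.012 m).
It fails at once if the plain sleeve or the small washer is moved by more than 20 mm (distance of any of plain_sleeve, small_washer from where it was at the start of the episode above 0.02 m).
It also fails if it takes over 72 s, if anything falls off the work surface, if the arm or the gripper's body presses on something with over 40 N, if the wrist force passes 120 N, or if a joint passes its speed limit or range.

## Working session

There is one attempt and no reset: what is moved stays moved. The work goes in short steps, Python scripts to look and compute and a shell command to move; the robot and the scene stay as the last step left them, time stands still between calls to the robot, and variables do not carry over. Pictures are saved under pics/ and viewed, and the job is handed in when it is done.

```bash
ls; mkdir -p pics; python3 - <<'E'
from rig import env
import cv2,numpy as np
np.set_printoptions(precision=4,suppress=True)
o=env.observe()
for k in ("time_s","position","tool_rot","ft_force","grip_width"): print(k,np.array(o[k]))
for n in("side","top"):
    im=env.get_image(n); cv2.imwrite(f"pics/{n}0.png",im[:,:,::-1]); print(n,env.camera_model(n))
E
```

```text
pics
time_s 0.0
position [0.2032 0.5108 0.2447]
tool_rot [[-0.0008 -0.9291  0.3698]
 [-0.0012  0.3698  0.9291]
 [-1.      0.0003 -0.0015]]
ft_force [ 0.2007  0.8812 -0.3777]
grip_width 0.08535753391510237
side {'fx': 417.49350036453876, 'fy': 417.49350036453876, 'cx': 283.1120309298193, 'cy': 204.93771117974907, 'k1': 0.021717199023191663, 'origin': array([ 0.0138, -0.6224,  0.6391]), 'orientation': array([[ 0.7263,  0.3887, -0.5669],
       [-0.6873,  0.4165, -0.5951],
       [ 0.0048,  0.8218,  0.5697]])}
top {'fx': 546.5744831134675, 'fy': 546.5744831134675, 'cx': 285.7504148504713, 'cy': 210.33325845524243, 'k1': 0.014187840046258546, 'origin': array([ 0.3883, -0.0757,  1.1528]), 'orientation': array([[-0.008 ,  0.9913, -0.1311],
       [-1.    , -0.0081,  0.    ],
       [-0.0011,  0.1311,  0.9914]])}
```

View pics/top0.png

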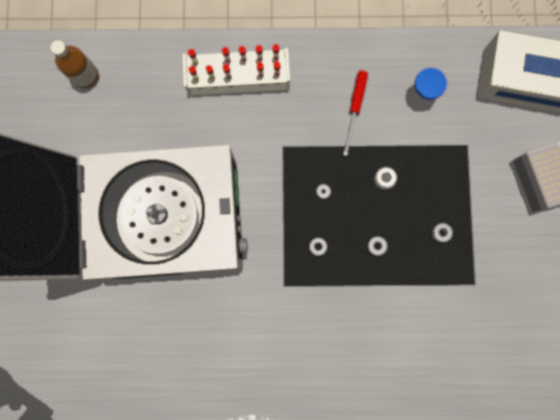

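View pics/side0.png

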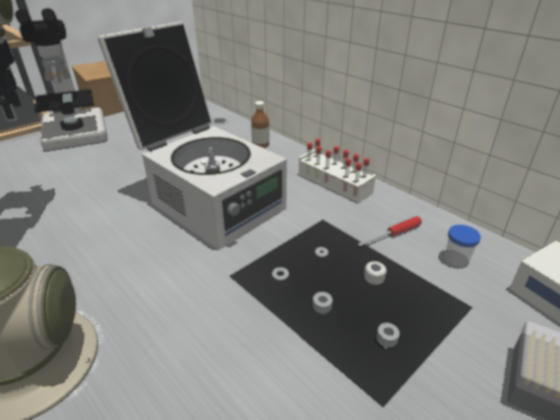

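```bash
python3 - <<'E'
import cv2
t=cv2.imread("pics/top0.png"); s=cv2.imread("pics/side0.png")
cv2.imwrite("pics/t0m.png",cv2.resize(t[140:290,280:480],None,fx=4,fy=4,interpolation=cv2.INTER_CUBIC))
cv2.imwrite("pics/t0c.png",cv2.resize(t[140:290,70:250],None,fx=4,fy=4,interpolation=cv2.INTER_CUBIC))
cv2.imwrite("pics/s0m.png",cv2.resize(s[220:370,230:430],None,fx=4,fy=4,interpolation=cv2.INTER_CUBIC))
E
```

```text
(no output)
```

View pics/t0m.png

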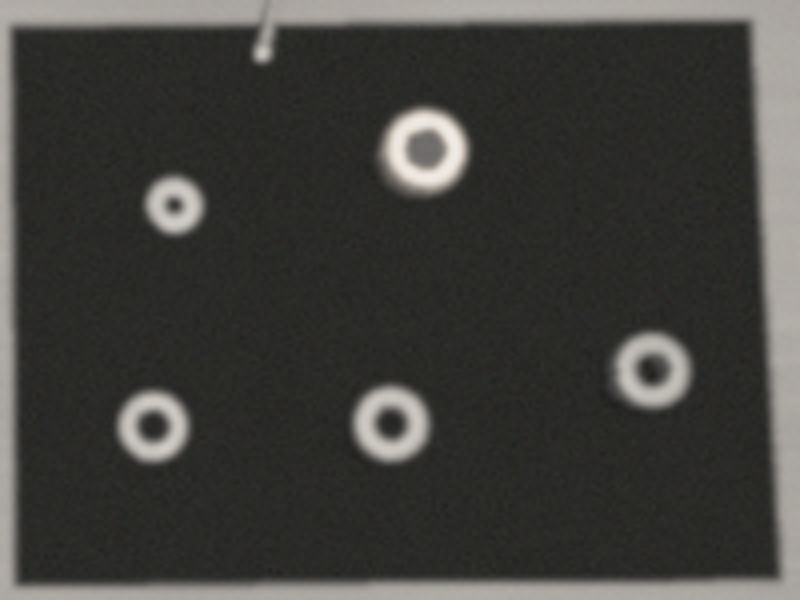

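View pics/t0c.png

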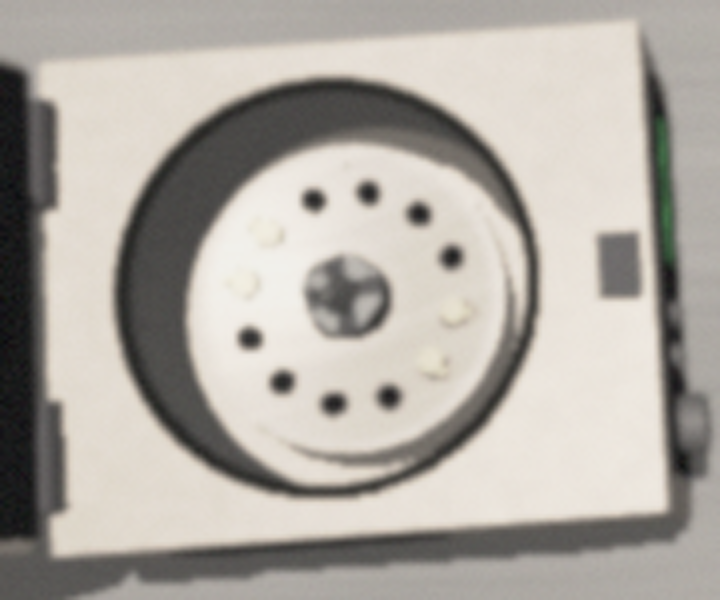

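View pics/s0m.png

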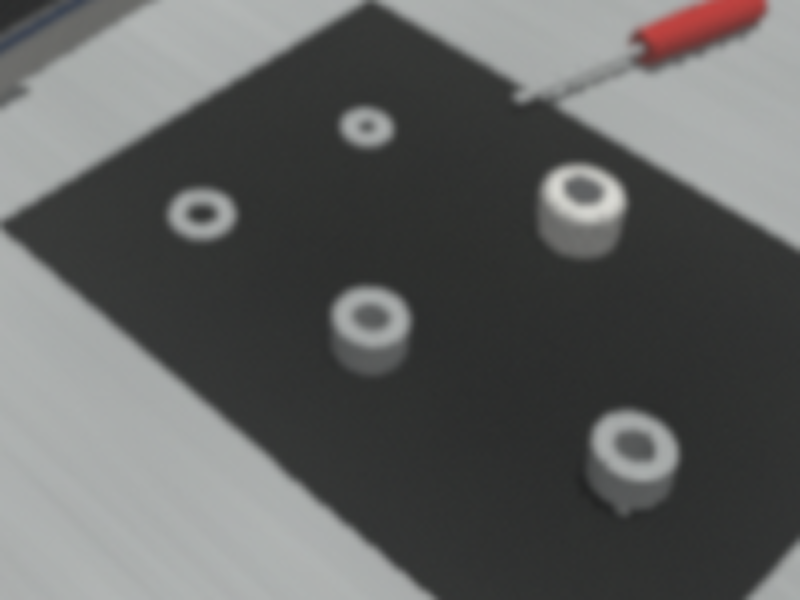

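```bash
cat > h.py <<'E'
import numpy as np,cv2
from rig import env
np.set_printoptions(precision=4,suppress=True)
def ray(n,u,v):
    m=env.camera_model(n); d=np.array([(u-m['cx'])/m['fx'],(v-m['cy'])/m['fy']])
    s=d.copy()
    for _ in range(20): s=d/(1+m['k1']*(s@s))
    R=np.array(m['orientation']); r=R@np.array([s[0],-s[1],-1.]); return np.array(m['origin']),r/np.linalg.norm(r)
def plane(n,u,v,z):
    o,r=ray(n,u,v); return o+r*(z-o[2])/r[2]
def proj(n,p):
    m=env.camera_model(n); c=np.array(m['orientation']).T@(np.array(p)-m['origin']); s=np.array([c[0],-c[1]])/-c[2]
    s=s*(1+m['k1']*(s@s)); return s*[m['fx'],m['fy']]+[m['cx'],m['cy']]
def tri(a,b):
    (o1,r1),(o2,r2)=ray('top',*a),ray('side',*b)
    t=np.linalg.lstsq(np.c_[r1,-r2],o2-o1,rcond=None)[0]
    p,q=o1+t[0]*r1,o2+t[1]*r2; return (p+q)/2,np.linalg.norm(p-q)
E
python3 - <<'E'
from h import *
t=cv2.imread("pics/top0.png"); g=cv2.cvtColor(t,cv2.COLOR_BGR2GRAY)
def fit(img,n,c,z,D,thr,r=14):
    # outer contour of bright blob near c; points cast onto plane z, circle fit
    x,y=c; m=(img[y-r:y+r,x-r:x+r]>thr).astype('uint8')
    cs,_=cv2.findContours(m,cv2.RETR_EXTERNAL,cv2.CHAIN_APPROX_NONE); k=max(cs,key=cv2.contourArea)[:,0]+[x-r,y-r]
    P=np.array([plane(n,u,v,z)[:2] for u,v in k]); A=np.c_[2*P,np.ones(len(P))]
    s=np.linalg.lstsq(A,(P**2).sum(1),rcond=None)[0]; return s[:2],2*np.sqrt(s[2]+s[:2]@s[:2]),D
for nm,c,z,D in (("collar",(443,233),.030,.038),("sleeve",(378,246),.025,.038),("washer",(318,246),.008,.036),("small",(324,191),.008,.030),("cap",(386,177),.031,.042)):
    for thr in (120,): print(nm,*fit(g,'top',c,z,D,thr))
s=cv2.imread("pics/side0.png"); gs=cv2.cvtColor(s,cv2.COLOR_BGR2GRAY)
for nm,c,z,D in (("collar",(388,333),.030,.038),("sleeve",(322,300),.025,.038),("washer",(280,273),.008,.036),("small",(322,252),.008,.030),("cap",(375,268),.031,.042)):
    print("side",nm,plane('side',*c,z)[:2], "px of top est?")
cv2.imwrite("pics/s0c.png",cv2.resize(s[115:215,140:290],None,fx=5,fy=5,interpolation=cv2.INTER_CUBIC))
cv2.imwrite("pics/s0k.png",cv2.resize(s[315:355,370:410],None,fx=15,fy=15,interpolation=cv2.INTER_CUBIC))
cv2.imwrite("pics/t0h.png",cv2.resize(t[195:235,135:180],None,fx=15,fy=15,interpolation=cv2.INTER_CUBIC))
cv2.imwrite("pics/t0k.png",cv2.resize(t[215:250,425:465],None,fx=15,fy=15,interpolation=cv2.INTER_CUBIC))
E
```

```text
collar [ 0.4889 -0.3981] 0.03604815603708914 0.038
sleeve [ 0.4628 -0.2641] 0.03601950019385482 0.038
washer [ 0.4635 -0.1424] 0.034113732047965 0.036
small [ 0.5809 -0.1556] 0.027620838612434515 0.03
cap [ 0.605  -0.2851] 0.042261281597641115 0.042
side collar [ 0.4818 -0.4028] px of top est?
side sleeve [ 0.4573 -0.268 ] px of top est?
side washer [ 0.4605 -0.145 ] px of top est?
side small [ 0.577  -0.1608] px of top est?
side cap [ 0.6002 -0.2877] px of top est?
```

View pics/s0c.png

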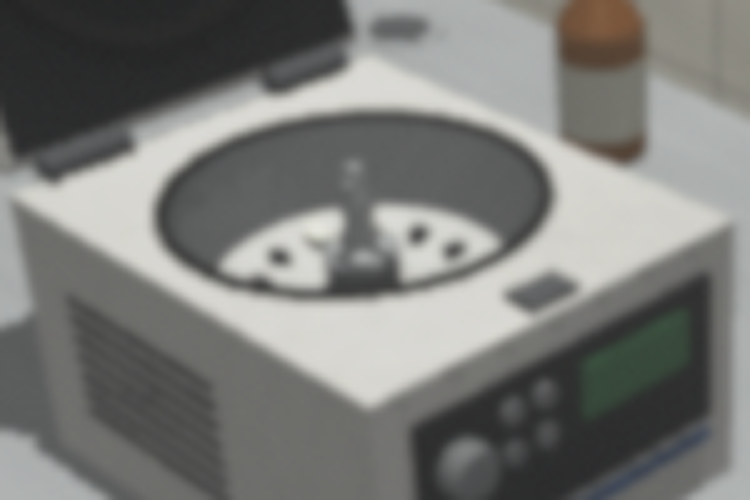

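View pics/s0k.png

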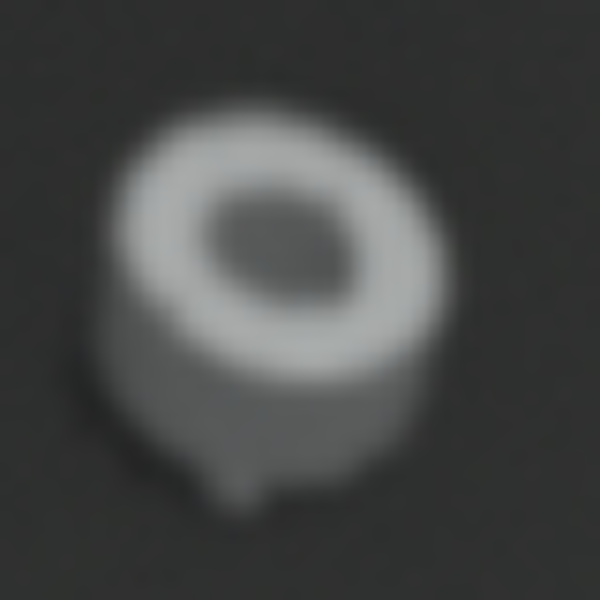

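View pics/t0h.png

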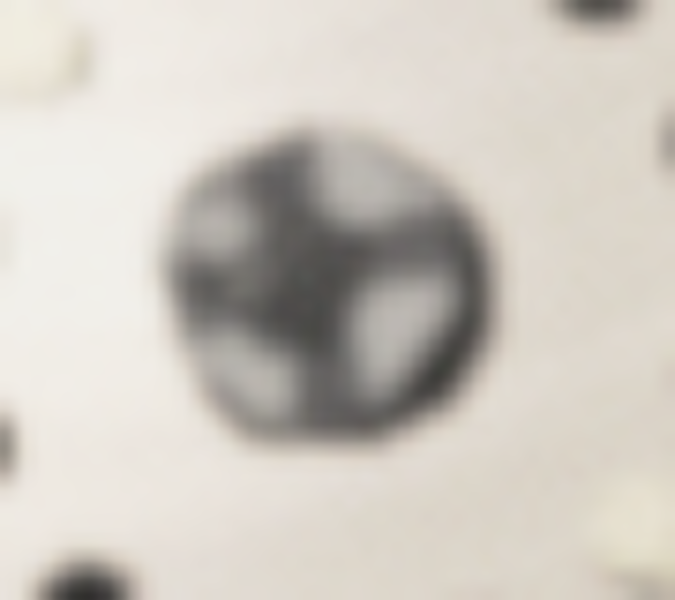

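View pics/t0k.png

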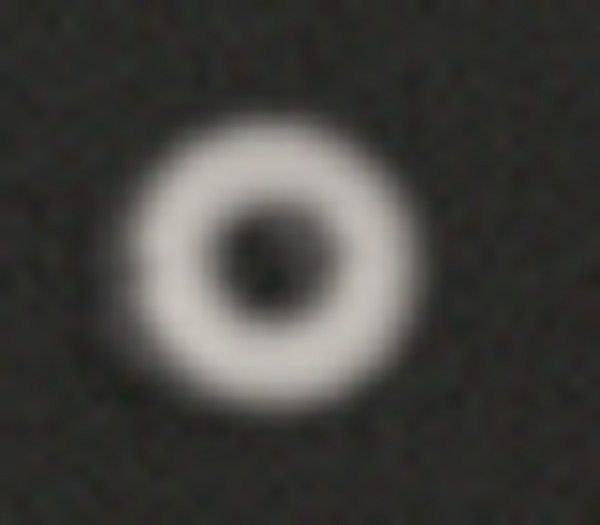

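```bash
python3 - <<'E'
from h import *
def T(c,o,f): return ((c[0]+.5)/f-.5+o[0],(c[1]+.5)/f-.5+o[1])
print("collar side", plane('side',*T((284,243),(370,315),15),.030))
print("nose",tri(T((238,270),(135,195),15),T((352,160),(140,115),5)))
# hub corners of slot-ends at several z
C=T((312,280),(135,195),15)
for z in (.09,.1,.11,.12): 
    c=plane('top',*C,z)
    p=proj('side',c); print(z,c,"side crop px of hub centre",((p[0]-140+.5)*5,(p[1]-115+.5)*5),"nose",(proj('side',c+[0,0,.044])-[140,115])*5,(proj('top',c+[0,0,.044])-[135,195])*15)
t=cv2.imread("pics/top0.png"); s=cv2.imread("pics/side0.png")
# bowl rim on housing top, and housing corners
for n,cs,o,f in (("top",((38,62),(636,20),(672,512),(52,556)),(70,140),4),):
    for c in cs: print(plane(n,*T(c,o,f),.150))
h=s[135:180,195:235]; h=cv2.resize(h,None,fx=13,fy=13,interpolation=cv2.INTER_CUBIC); h=cv2.convertScaleAbs(h,alpha=1.5); cv2.imwrite("pics/s0h.png",h)
E
```

```text
collar side [ 0.4866 -0.4005  0.03  ]
nose (array([0.5169, 0.1677, 0.1739]), np.float64(0.002827692543203059))
0.09 [0.5252 0.1798 0.09  ] side crop px of hub centre (np.float64(364.99571726913655), np.float64(294.20982183928015)) nose [354.4625 216.3153] [221.4767 228.7922]
0.1 [0.5239 0.1774 0.1   ] side crop px of hub centre (np.float64(363.888329047268), np.float64(279.9625625975352)) nose [353.2637 201.1536] [220.6493 228.3543]
0.11 [0.5226 0.175  0.11  ] side crop px of hub centre (np.float64(362.76379121294826), np.float64(265.5037513558591)) nose [352.0459 185.7607] [219.8053 227.9076]
0.12 [0.5214 0.1726 0.12  ] side crop px of hub centre (np.float64(361.6216960166517), np.float64(250.82854848765137)) nose [350.8086 170.1313] [218.9442 227.4518]
[0.6283 0.3103 0.15  ]
[0.6464 0.0307 0.15  ]
[0.4161 0.0129 0.15  ]
[0.3987 0.2944 0.15  ]
```

View pics/s0h.png

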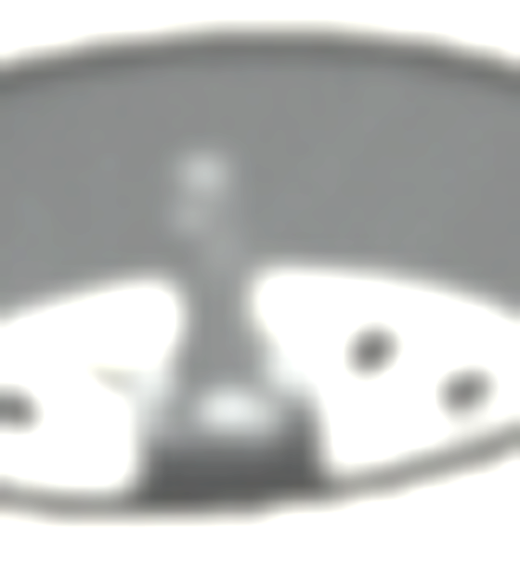

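```bash
python3 - <<'E'
from h import *
def T(c,o,f): return ((c[0]+.5)/f-.5+o[0],(c[1]+.5)/f-.5+o[1])
P=[plane('top',*T(c,(70,140),4),.150)[:2] for c in ((115,285),(537,285),(326,80),(326,494))]
print(P,(P[0]+P[1])/2,(P[2]+P[3])/2)
for z in (.122,.126,.130):
    print(z,[plane('top',*T(c,(135,195),15),z)[:2] for c in ((312,280),(298,267))])
    q=[plane('top',*T(c,(135,195),15),z)[:2] for c in ((280,170),(320,400),(200,285),(440,235))]
    a=q[0]-q[1];b=q[3]-q[2]; print(np.degrees(np.arctan2(a[1],a[0])),np.degrees(np.arctan2(b[1],b[0])))
# dog: in side crop at (240,505) => bottom tip of dog at z=.003
d=plane('side',*T((240,508),(370,315),15),.003)[:2]; d2=plane('side',*T((236,480),(370,315),15),.008)[:2]
for c in (np.array([.4866,-.4005]),):
    for x in (d,d2): v=x-c; print("dog",x,np.linalg.norm(v),np.degrees(np.arctan2(v[1],v[0])))
E
```

```text
[array([0.5227, 0.2705]), array([0.5211, 0.0757]), array([0.6187, 0.1755]), array([0.4256, 0.1709])] [0.5219 0.1731] [0.5222 0.1732]
0.122 [array([0.5211, 0.1721]), array([0.5228, 0.1739])]
11.060391472104985 -78.51156684158093
0.126 [array([0.5206, 0.1711]), array([0.5222, 0.1729])]
11.060391472105048 -78.51156684158065
0.13 [array([0.5201, 0.1702]), array([0.5217, 0.172 ])]
11.060391472104925 -78.5115668415806
dog [ 0.4713 -0.4095] 0.017710322776788922 -149.49065743749748
dog [ 0.4706 -0.4086] 0.01787639350373994 -153.1874844320242
```

```bash
python3 -m jog '[[0.4,0,-0.601,-0.739,0],[0.4,0,-0.601,-0.739,0],[0.4,0,-0.601,-0.739,0],[0.4,0,-0.601,-0.739,0],[0.4,0,-0.601,-0.739,0],[0.4,0,-0.601,-0.739,0],[0.4,0,-0.601,-0.739,0],[0.4,0,-0.601,-0.739,0],[0.4,0,-0.601,-0.739,0],[0.4,0,-0.601,-0.739,0],[0.4,0,-0.601,-0.739,0],[0.4,0,-0.601,-0.739,0],[0.4,0,-0.601,-0.739,0],[0.4,0,-0.601,-0.739,0],[0.4,0,-0.601,-0.739,0],[0.4,0,-0.601,-0.739,0],[0.4,0,-0.601,-0.739,0],[0.4,0,-0.601,-0.739,0],[0.4,0,-0.601,-0.739,0],[0.4,0,-0.601,-0.739,0]]' 60
```

```text
time_s: 2.1
position: [0.4886, -0.4026, 0.2428]
tool_rot: [[-0.001, -0.928, 0.373], [0.001, 0.373, 0.928], [-1.0, 0.002, 0.0]]
ft_force: [-0.8, 0.4, -1.1]
grip_width: 0.0597
```

```bash
python3 -m jog '[[0.4,0.05,0,0,0],[0.4,0.10,0,0,0],[0.4,0.14,0,0,0],[0.4,0.16,0,0,0],[0.4,0.16,0,0,0],[0.4,0.16,0,0,0]]'; python3 - <<'E'
from h import *
for n in("side","top"):
    im=env.get_image(n); cv2.imwrite(f"pics/{n}1.png",im[:,:,::-1])
s=cv2.imread("pics/side1.png");t=cv2.imread("pics/top1.png")
a=cv2.resize(s[230:370,330:450],(480,560),interpolation=3)
cv2.imwrite("pics/s1.png",a)
b=cv2.resize(t[190:280,400:490],(540,540),interpolation=3)
cv2.imwrite("pics/t1.png",b);print(env.observe()['position'])
E
```

```text
time_s: 2.7
position: [0.4888, -0.3978, 0.0862]
tool_rot: [[0.0, -0.929, 0.37], [-0.0, 0.37, 0.929], [-1.0, -0.001, -0.0]]
ft_force: [-0.9, -0.5, 0.0]
grip_width: 0.0597
[ 0.4891 -0.3983  0.0872]
```

View pics/s1.png

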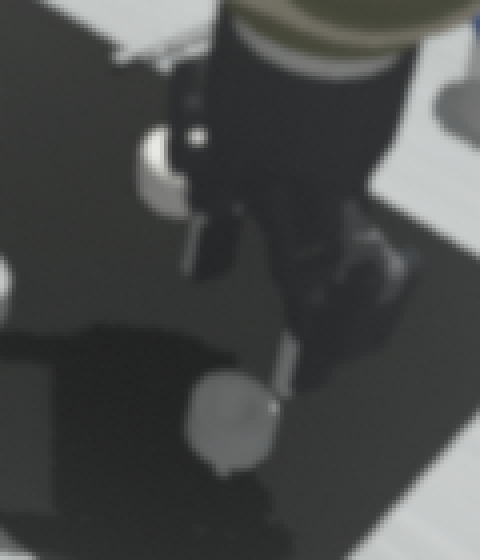

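View pics/t1.png

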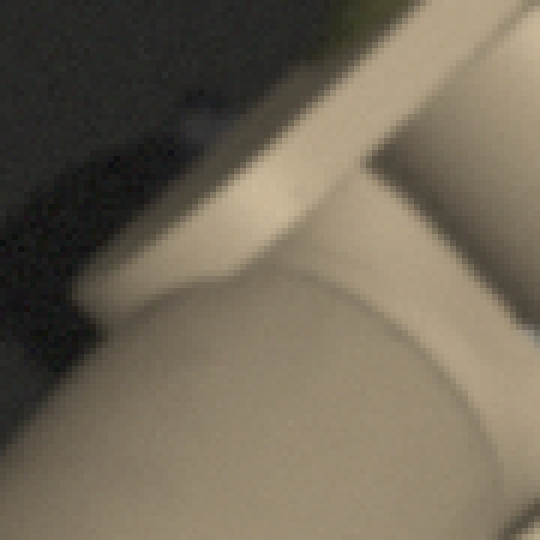

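```bash
python3 - <<'E'
from h import *
o=env.observe();R=np.array(o['tool_rot']);p=np.array(o['position'])
for k in(.000,.007,.014):
  for s in(-1,1):
    for w in(-.011,.011):
      q=p+R@[k,w,s*.030]; print(k,s,w,(proj('side',q)-[330,230])*4)
print((proj('side',[.4889,-.3981,.03])-[330,230])*4,(proj('side',[.4866,-.4005,.03])-[330,230])*4)
E
```

```text
0.0 -1 -0.011 [316.4433 353.8436]
0.0 -1 0.011 [271.6705 369.3302]
0.0 1 -0.011 [234.824  253.8285]
0.0 1 0.011 [192.1698 267.4564]
0.007 -1 -0.011 [313.5792 365.0339]
0.007 -1 0.011 [269.0356 380.5405]
0.007 1 -0.011 [232.5634 264.8433]
0.007 1 0.011 [190.1181 278.4978]
0.014 -1 -0.011 [310.748  376.1001]
0.014 -1 0.011 [266.4314 391.6253]
0.014 1 -0.011 [230.3274 275.7429]
0.014 1 0.011 [188.0888 289.4228]
[232.4584 396.8108] [233.9709 402.9038]
```

```bash
python3 -m jog '[[0.4,0.04,0,0,0],[0.4,0.062,0,0,0],[0.4,0.062,0,0,0],[0.4,0.062,0,0,0],[-0.3,0.062,0,0,0],[-0.3,0.062,0,0,0],[-0.3,0.062,0,0,0],[-0.3,0.062,0,0,0],[-0.3,0.062,0,0,0]]' 20
```

```text
time_s: 3.7
position: [0.4891, -0.3987, 0.0254]
tool_rot: [[0.002, -0.929, 0.37], [-0.003, 0.37, 0.929], [-1.0, -0.003, -0.002]]
ft_force: [-0.6, 0.1, 6.2]
grip_width: 0.0366
```

```bash
python3 -m jog '[[0.4,0,0,0,0],[0.4,0,0,0,0],[0.4,0,0,0,0.15],[0.4,0,0,0,0.3],[0.4,0,0,0,0.45],[0.4,0,0,0,0.6],[0.4,0,0,0,0.75],[0.4,0,0,0,0.9],[0.4,0,0,0,1.05],[0.4,0,0,0,1.2],[0.4,0,0,0,1.35],[0.4,0,0,0,1.5],[0.4,0,0,0,1.57],[0.4,0,0,0,1.57],[0.4,0,0,0,1.57],[0.4,0,0,0,1.57]]' 20; python3 - <<'E'
from h import *
im=env.get_image("side")[:,:,::-1]; cv2.imwrite("pics/s2.png",cv2.resize(im[250:370,330:450],(600,600),interpolation=3))
E
```

```text
time_s: 5.3
position: [0.4885, -0.3979, 0.0234]
tool_rot: [[0.0, 0.368, 0.93], [-0.0, 0.93, -0.368], [-1.0, -0.0, 0.0]]
ft_force: [0.3, -0.3, 0.4]
grip_width: 0.0596
```

View pics/s2.png

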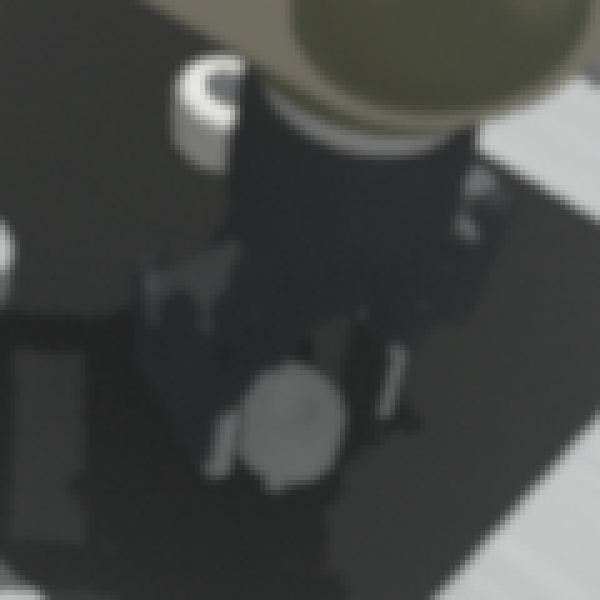

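```bash
python3 -m jog '[[-0.3,0,0,0,0],[-0.3,0,0,0,0],[-0.3,0,0,0,0],[-0.3,0,0,0,0],[-0.3,0,0,0,0],[-0.3,0,0,0,0]]' 20; python3 -m jog '[[-0.3,0,0,0,0],[-0.3,0,0,0,0],[-0.3,-0.03,0,0,0],[-0.3,-0.08,0,0,0],[-0.3,-0.13,0,0,0],[-0.3,-0.18,0,0,0],[-0.3,-0.2,0,0,0],[-0.3,-0.2,0,0,0],[-0.3,-0.2,0,0,0]]' 50; python3 - <<'E'
from h import *
im=env.get_image("side")[:,:,::-1]; cv2.imwrite("pics/s3.png",cv2.resize(im[180:320,330:470],(700,700),interpolation=3))
E
```

```text
time_s: 5.95
position: [0.4885, -0.3979, 0.0235]
tool_rot: [[0.0, 0.369, 0.929], [-0.0, 0.929, -0.369], [-1.0, -0.0, 0.0]]
ft_force: [-0.8, 0.3, 2.8]
grip_width: 0.0364
time_s: 6.85
position: [0.4882, -0.3975, 0.2216]
tool_rot: [[-0.002, 0.369, 0.929], [0.002, 0.929, -0.369], [-1.0, 0.001, -0.002]]
ft_force: [-1.0, 0.2, -1.8]
grip_width: 0.0356
```

View pics/s3.png

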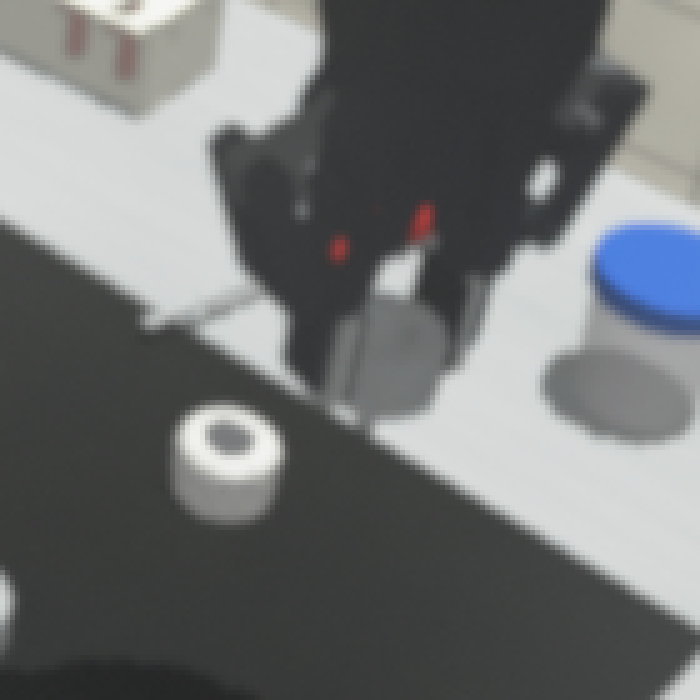

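```bash
python3 -m jog '[[-0.3,-0.01,0.543,-0.18,0.31],[-0.3,-0.01,0.543,-0.18,0.31],[-0.3,-0.01,0.543,-0.18,0.31],[-0.3,-0.01,0.543,-0.18,0.31],[-0.3,-0.01,0.543,-0.18,0.31],[-0.3,-0.01,0.543,-0.18,0.31],[-0.3,-0.01,0.543,-0.18,0.31],[-0.3,-0.01,0.543,-0.18,0.31],[-0.3,-0.01,0.543,-0.18,0.31],[-0.3,-0.01,0.543,-0.18,0.31],[-0.3,-0.01,0.543,-0.18,0.31],[-0.3,-0.01,0.543,-0.18,0.31],[-0.3,-0.01,0.543,-0.18,0.31],[-0.3,-0.01,0.543,-0.18,0.31],[-0.3,-0.01,0.543,-0.18,0.31]]'; python3 - <<'E'
from h import *
for n in("side","top"):
    im=env.get_image(n); cv2.imwrite(f"pics/{n}4.png",im[:,:,::-1])
s=cv2.imread("pics/side4.png");t=cv2.imread("pics/top4.png")
cv2.imwrite("pics/s4.png",cv2.convertScaleAbs(cv2.resize(s[100:185,170:255],(765,765)[::1],interpolation=3)[:600],alpha=1.5))
cv2.imwrite("pics/t4.png",cv2.resize(t[160:260,100:210],(660,600),interpolation=3))
E
```

```text
time_s: 8.4
position: [0.5215, 0.1722, 0.2324]
tool_rot: [[-0.002, 0.636, 0.772], [-0.0, 0.772, -0.636], [-1.0, -0.002, -0.001]]
ft_force: [0.0, 0.3, -1.8]
grip_width: 0.0356
```

View pics/s4.png

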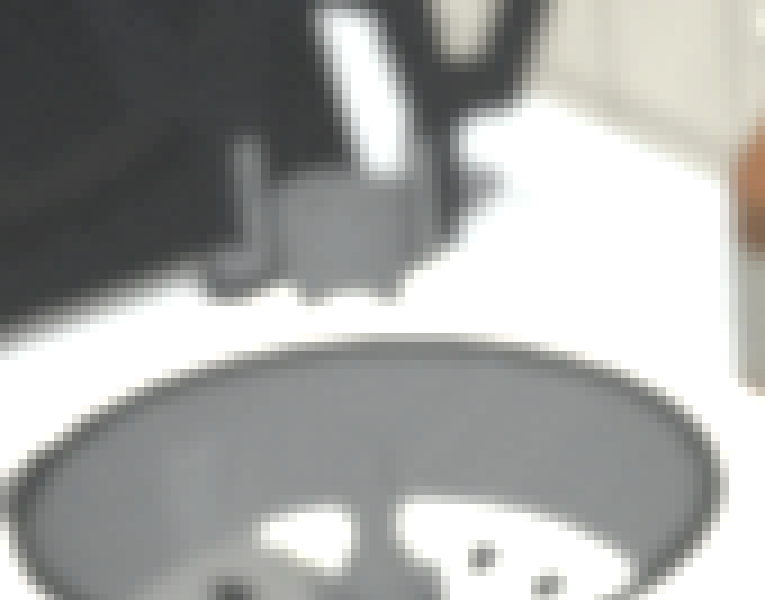

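View pics/t4.png

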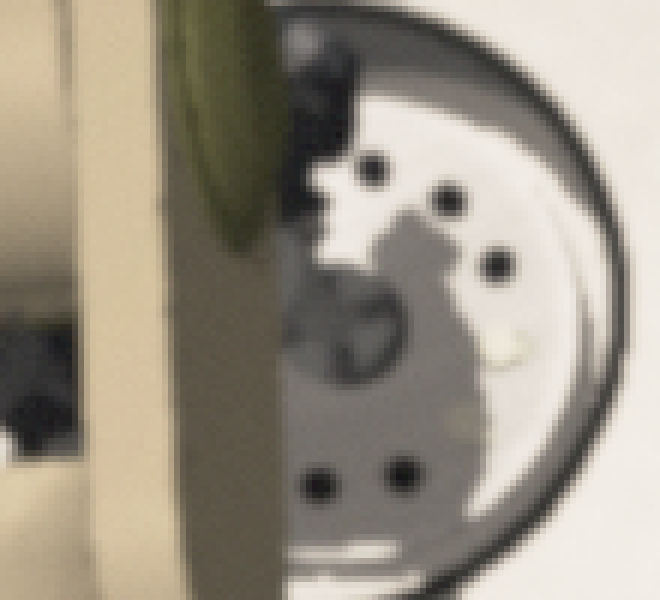

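```bash
python3 - <<'E'
from h import *
s=cv2.imread("pics/side4.png")
o=env.observe();p=np.array(o['position']);R=np.array(o['tool_rot']);print(p,o['time_s'],np.degrees(np.arctan2(R[1,2],R[0,2])))
c=p-[0,0,.0155]; print("shoulder centre px",proj('side',c))
print("nose",proj('side',[.522,.173,.170]),"hub",proj('side',[.522,.173,.126]))
for b in (0,5,11,17,23): 
  print(b,[proj('side',c+[.0155*np.cos(np.radians(b+a)),.0155*np.sin(np.radians(b+a)),-.005]).round(1) for a in(180,270)])
cv2.imwrite("pics/s4b.png",cv2.convertScaleAbs(cv2.resize(s[112:137,190:224],(680,500),interpolation=3),alpha=1.2))
g=cv2.cvtColor(s,cv2.COLOR_BGR2GRAY)
for r in range(126,135): print(r,g[r,194:222])
E
```

```text
[0.5217 0.1721 0.2329] 8.5 -39.51771837091465
shoulder centre px [208.2413 128.9973]
nose [210.0418 146.6923] hub [211.7124 162.43  ]
0 [array([203.1, 132.8]), array([212.2, 133. ])]
5 [array([203.4, 133. ]), array([212.7, 132.8])]
11 [array([203.9, 133.2]), array([213.2, 132.6])]
17 [array([204.4, 133.3]), array([213.6, 132.3])]
23 [array([205. , 133.5]), array([214. , 132.1])]
126 [ 49  54  62  77  86  83  81  86  92  94  95  96  96  96  96  96  95  94
  93  91  87  83  87  90  87  87 111 144]
127 [ 63  68  73  80  87  84  80  84  91  94  95  96  96  96  96  96  95  94
  93  91  87  83  87  96 104 119 140 161]
128 [ 79  85  87  89  90  83  78  83  90  94  96  96  96  96  96  95  95  94
  93  92  88  87  95 110 130 153 171 179]
129 [ 83  90  91  91  89  82  77  82  90  94  95  96  96  96  96  95  95  94
  93  92  93 104 123 145 166 185 198 197]
130 [ 78  84  85  84  81  77  79  87  94  95  95  96  96  97  97  96  96  95
  93  95 107 135 166 187 201 212 215 213]
131 [ 72  76  76  77  80  90 108 120 115 103  96  96  99 101 103 106 105 101
  96  99 123 163 197 213 217 219 220 220]
132 [ 80  79  83  92 112 136 158 168 152 120 103 105 116 129 136 139 136 123
 110 110 138 180 212 219 221 221 221 221]
133 [124 121 128 142 164 185 202 203 180 146 126 134 155 174 185 186 179 163
 147 144 163 193 215 220 221 221 221 221]
134 [179 178 184 192 204 214 218 217 202 177 167 176 195 208 213 213 209 198
 189 187 195 209 217 219 219 220 220 220]
```

View pics/s4b.png

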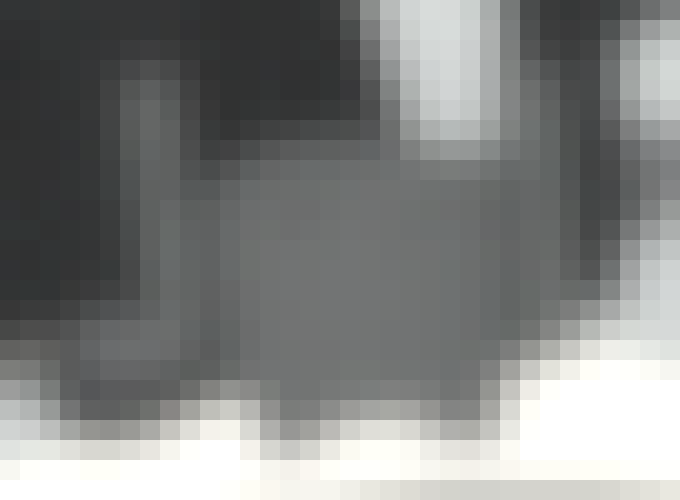

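```bash
python3 -m jog '[[-0.3,0.02,0.001,0,0],[-0.3,0.035,0.001,0,0],[-0.3,0.040,0.001,0,0],[-0.3,0.045,0.001,0,0],[-0.3,0.05,0.001,0,0],[-0.3,0.05,0.001,0,0]]'; python3 -m jog '[[-0.3,0.005,0,0,0],[-0.3,0.01,0,0,0],[-0.3,0.015,0,0,0],[-0.3,0.015,0,0,0]]'; python3 - <<'E'
from h import *
im=env.get_image("side")[:,:,::-1];cv2.imwrite("pics/s5.png",cv2.convertScaleAbs(cv2.resize(im[120:185,170:255],(765,585),interpolation=3),alpha=1.3))
E
```

```text
time_s: 9.1
position: [0.5222, 0.1739, 0.1831]
tool_rot: [[-0.0, 0.635, 0.772], [-0.0, 0.772, -0.635], [-1.0, -0.0, -0.0]]
ft_force: [-0.1, -0.7, -1.1]
grip_width: 0.0354
time_s: 9.5
position: [0.5218, 0.174, 0.1674]
tool_rot: [[-0.002, 0.635, 0.773], [-0.0, 0.773, -0.635], [-1.0, -0.001, -0.001]]
ft_force: [-1.4, 0.3, -0.9]
grip_width: 0.035
```

View pics/s5.png

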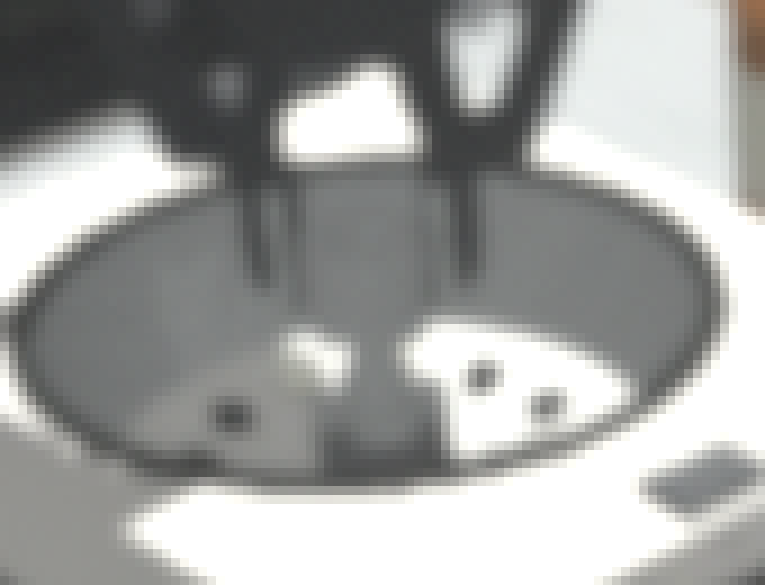

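```bash
python3 -m jog '[[-0.3,0.004,0,0,0],[-0.3,0.008,0,0,0],[-0.3,0.008,0,0,0]]';python3 -m jog '[[-0.3,0.004,0,0,0],[-0.3,0.008,0,0,0],[-0.3,0.008,0,0,0]]'
```

```text
time_s: 9.85
position: [0.5217, 0.1734, 0.1597]
tool_rot: [[-0.002, 0.635, 0.773], [-0.001, 0.773, -0.635], [-1.0, -0.002, -0.0]]
ft_force: [-3.6, -3.6, -1.5]
grip_width: 0.0354
time_s: 10.15
position: [0.5217, 0.1733, 0.1518]
tool_rot: [[-0.002, 0.635, 0.772], [-0.002, 0.772, -0.635], [-1.0, -0.002, -0.0]]
ft_force: [-5.1, -4.5, 1.1]
grip_width: 0.0357
```

```bash
python3 -m jog '[[-0.3,0,-0.001,0,0],[-0.3,0,-0.0015,0,0],[-0.3,0,-0.0015,0,0]]'
```

```text
time_s: 10.45
position: [0.5216, 0.1729, 0.1523]
tool_rot: [[0.001, 0.635, 0.772], [0.0, 0.772, -0.635], [-1.0, 0.001, 0.001]]
ft_force: [0.1, -0.5, -0.9]
grip_width: 0.0351
```

```bash
python3 -m jog '[[-0.3,0.002,0,0,0],[-0.3,0.004,0,0,0],[-0.3,0.004,0,0,0]]';python3 -m jog '[[-0.3,0.002,0,0,0],[-0.3,0.003,0,0,0],[-0.3,0.003,0,0,0]]'
```

```text
time_s: 10.75
position: [0.5213, 0.1729, 0.1479]
tool_rot: [[-0.0, 0.635, 0.773], [0.0, 0.773, -0.635], [-1.0, -0.0, -0.0]]
ft_force: [-0.5, 0.3, -1.7]
grip_width: 0.0356
time_s: 11.05
position: [0.5214, 0.1729, 0.1453]
tool_rot: [[0.0, 0.635, 0.773], [0.0, 0.773, -0.635], [-1.0, 0.0, 0.0]]
ft_force: [-0.1, 0.1, -0.7]
grip_width: 0.0355
```

```bash
python3 -m jog '[[-0.3,0.002,0,0,0],[-0.3,0.002,0,0,0]]';python3 -m jog '[[-0.3,0.001,0,0,0],[-0.3,0.002,0,0,0],[-0.3,0.002,0,0,0]]'
```

```text
time_s: 11.25
position: [0.5214, 0.1729, 0.1435]
tool_rot: [[0.0, 0.635, 0.773], [0.0, 0.773, -0.635], [-1.0, 0.0, 0.0]]
ft_force: [-1.0, -0.1, 2.1]
grip_width: 0.0353
time_s: 11.55
position: [0.5214, 0.1729, 0.1417]
tool_rot: [[0.001, 0.635, 0.773], [0.0, 0.773, -0.635], [-1.0, 0.001, 0.0]]
ft_force: [-2.1, -0.8, 5.5]
grip_width: 0.0354
```

```bash
python3 - <<'E'
from h import *
im=env.get_image("side")[:,:,::-1];cv2.imwrite("pics/s6.png",cv2.convertScaleAbs(cv2.resize(im[135:185,175:250],(750,500),interpolation=3),alpha=1.5));print(np.array(env.observe()['wrist_torque']))
E
python3 -m jog '[[-0.3,-0.001,0,0,0],[-0.3,-0.001,0,0,0.05],[-0.3,-0.001,0,0,0.1],[-0.3,-0.001,0,0,0.1]]'; python3 - <<'E'
from h import *
print(np.array(env.observe()['wrist_torque']))
E
```

```text
[-0.0158  0.2652  0.0242]
time_s: 12.0
position: [0.5215, 0.1728, 0.1426]
tool_rot: [[0.001, 0.709, 0.705], [0.0, 0.705, -0.709], [-1.0, 0.001, 0.001]]
ft_force: [-0.4, 0.1, 3.7]
grip_width: 0.0349
[-0.0061  0.0641 -0.0263]
```

View pics/s6.png

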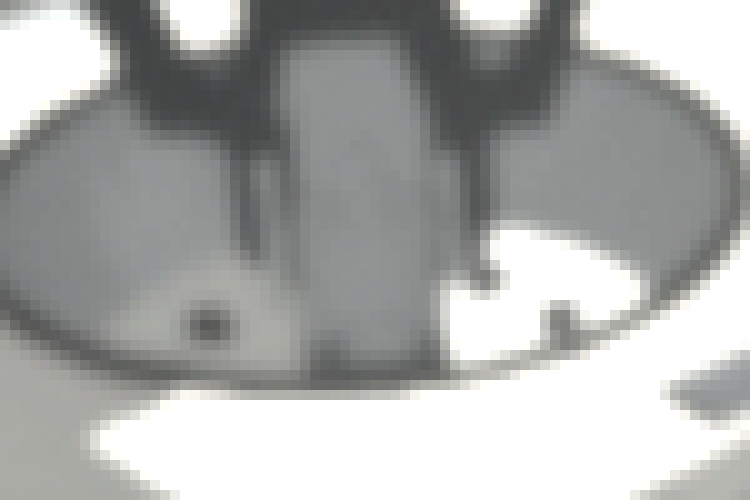

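```bash
python3 -m jog '[[-0.3,0,0,0,-0.05],[-0.3,0,0,0,-0.1],[-0.3,0,0,0,-0.1]]'|grep ft;  python3 -m jog '[[-0.3,0,0,0,-0.04],[-0.3,0,0,0,-0.04]]'|grep ft;python3 -m jog '[[-0.3,0,0,0,-0.04],[-0.3,0,0,0,-0.04]]'|grep ft;python3 -m jog '[[-0.3,0,0,0,-0.04],[-0.3,0,0,0,-0.04]]'|grep ft;python3 - <<'E'
from h import *
print(np.array(env.observe()['wrist_torque']))
E
```

```text
ft_force: [0.8, 0.6, 5.1]
ft_force: [1.7, 0.3, 4.4]
ft_force: [-0.7, 0.2, -1.2]
ft_force: [-0.3, -0.2, -1.9]
[0.0014 0.0361 0.0501]
```

```bash
python3 -m jog '[[-0.3,0.001,0,0,0],[-0.3,0.002,0,0,0],[-0.3,0.002,0,0,0]]'|egrep "ft|pos";  python3 -m jog '[[-0.3,0.001,0,0,0],[-0.3,0.002,0,0,0],[-0.3,0.002,0,0,0]]'|egrep "ft|pos"
```

```text
position: [0.5211, 0.1728, 0.1401]
ft_force: [-1.3, 0.6, -0.6]
position: [0.5212, 0.1728, 0.1384]
ft_force: [-2.2, 0.6, 3.1]
```

```bash
python3 -m jog '[[-0.3,-0.0015,0,0,0],[-0.3,-0.0015,0,0,0],[0,-0.0015,0,0,0],[0.3,-0.0015,0,0,0],[0.3,-0.0015,0,0,0],[0.3,-0.03,0,0,0],[0.3,-0.08,0,0,0],[0.3,-0.11,0,0,0],[0.3,-0.11,0,0,0]]'; python3 - <<'E'
from h import *
im=env.get_image("side")[:,:,::-1];cv2.imwrite("pics/s7.png",cv2.convertScaleAbs(cv2.resize(im[125:185,170:255],(765,540),interpolation=3),alpha=1.5))
E
```

```text
time_s: 14.4
position: [0.5227, 0.1731, 0.2528]
tool_rot: [[0.009, 0.538, 0.843], [0.001, 0.843, -0.538], [-1.0, 0.006, 0.007]]
ft_force: [0.7, 0.6, -0.4]
grip_width: 0.0554
```

View pics/s7.png

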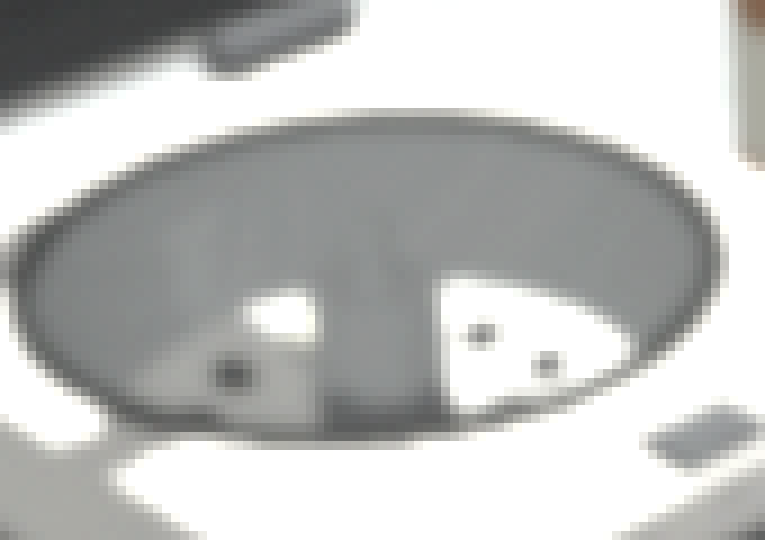

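```bash
python3 -m jog '[[0.08,0,-0.298,0.121,0],[0.08,0,-0.298,0.121,0],[0.08,0,-0.298,0.121,0],[0.08,0,-0.298,0.121,0],[0.08,0,-0.298,0.121,0],[0.08,0,-0.298,0.121,0],[0.08,0.03,-0.298,0.121,0],[0.08,0.08,-0.298,0.121,0],[0.08,0.13,-0.298,0.121,0],[0.08,0.18,-0.298,0.121,0],[0.08,0.19,-0.298,0.121,0],[0.08,0.19,-0.298,0.121,0],[0.08,0.19,-0.298,0.121,0]]' 20; python3 - <<'E'
from h import *
im=env.get_image("side")[:,:,::-1];cv2.imwrite("pics/s8.png",cv2.resize(im[200:300,225:345],(720,600),interpolation=3))
E
```

```text
time_s: 15.75
position: [0.4638, -0.1438, 0.0598]
tool_rot: [[0.002, 0.538, 0.843], [-0.001, 0.843, -0.538], [-1.0, 0.0, 0.002]]
ft_force: [0.6, -0.2, 0.2]
grip_width: 0.046
```

View pics/s8.png

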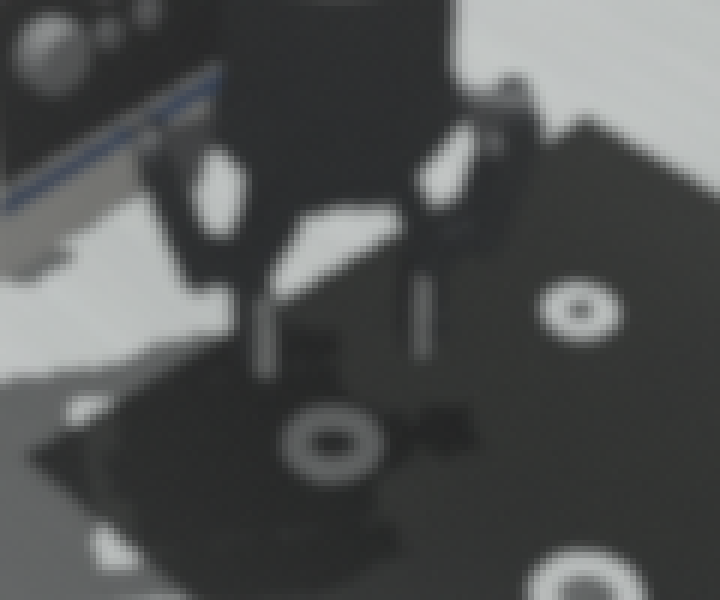

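```bash
python3 -m jog '[[0.08,0.025,0,0,0],[0.08,0.037,0,0,0],[0.08,0.037,0,0,0],[0.08,0.037,0,0,0]]'|egrep "pos|ft";python3 -m jog '[[0.08,0.003,0,0,0],[0.08,0.003,0,0,0]]'|egrep "pos|ft"; python3 -m jog '[[0.08,0.001,0,0,0],[0.08,0.001,0,0,0]]'|egrep "pos|ft"; python3 -m jog '[[0.08,0.001,0,0,0],[0.08,0.001,0,0,0]]'|egrep "pos|ft"
```

```text
position: [0.4637, -0.1438, 0.0228]
ft_force: [0.8, 0.3, -0.1]
position: [0.4633, -0.1436, 0.0189]
ft_force: [-0.3, -0.1, 0.7]
position: [0.463, -0.1435, 0.0175]
ft_force: [-0.3, -0.1, 0.6]
position: [0.4629, -0.1434, 0.0162]
ft_force: [0.5, -0.4, -0.3]
```

```bash
python3 -m jog '[[-0.3,0,0,0,0],[-0.3,0,0,0,0],[-0.3,0,0,0,0],[-0.3,0,0,0,0],[-0.3,0,0,0,0]]' 20;  python3 - <<'E'
from h import *
im=env.get_image("side")[:,:,::-1];cv2.imwrite("pics/s9.png",cv2.resize(im[220:300,235:345],(770,560),interpolation=3))
E
```

```text
time_s: 17.3
position: [0.463, -0.1434, 0.0164]
tool_rot: [[0.0, 0.538, 0.843], [-0.0, 0.843, -0.538], [-1.0, -0.0, 0.0]]
ft_force: [-0.8, 0.7, 2.8]
grip_width: 0.0339
```

View pics/s9.png

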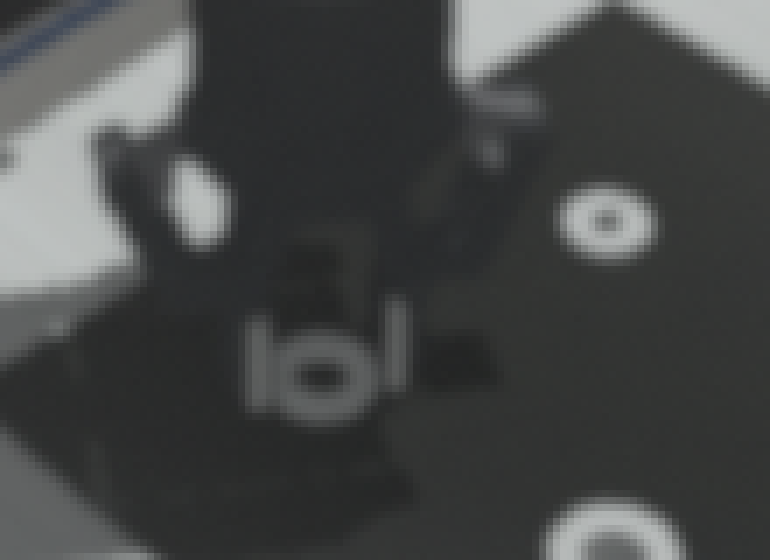

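```bash
python3 -m jog '[[0.15,0,0,0,0],[0.15,0,0,0,0],[0.15,0,0,0,-0.15],[0.15,0,0,0,-0.3],[0.15,0,0,0,-0.45],[0.15,0,0,0,-0.6],[0.15,0,0,0,-0.75],[0.15,0,0,0,-0.9],[0.15,0,0,0,-1.05],[0.15,0,0,0,-1.2],[0.15,0,0,0,-1.35],[0.15,0,0,0,-1.5],[0.15,0,0,0,-1.57],[0.15,0,0,0,-1.57],[0.15,0,0,0,-1.57],[-0.3,0,0,0,-1.57],[-0.3,0,0,0,-1.57],[-0.3,0,0,0,-1.57],[-0.3,0,0,0,-1.57],[-0.3,0,0,0,-1.57]]' 20;python3 -m jog '[[-0.3,0,0,0,0],[-0.3,0,0,0,0],[-0.3,-0.03,0,0,0],[-0.3,-0.08,0,0,0],[-0.3,-0.13,0,0,0],[-0.3,-0.18,0,0,0],[-0.3,-0.21,0,0,0],[-0.3,-0.21,0,0,0],[-0.3,-0.21,0,0,0]]' 40;  python3 - <<'E'
from h import *
im=env.get_image("side")[:,:,::-1];cv2.imwrite("pics/s10.png",cv2.resize(im[130:230,225:345],(720,600),interpolation=3))
E
```

```text
time_s: 19.35
position: [0.463, -0.1434, 0.0164]
tool_rot: [[0.0, -0.842, 0.539], [-0.0, 0.539, 0.842], [-1.0, -0.0, 0.0]]
ft_force: [-0.8, 0.7, 3.1]
grip_width: 0.0333
time_s: 20.25
position: [0.4628, -0.1434, 0.226]
tool_rot: [[0.0, -0.842, 0.539], [-0.0, 0.539, 0.842], [-1.0, -0.0, -0.0]]
ft_force: [0.5, -0.2, -0.4]
grip_width: 0.0327
```

View pics/s10.png

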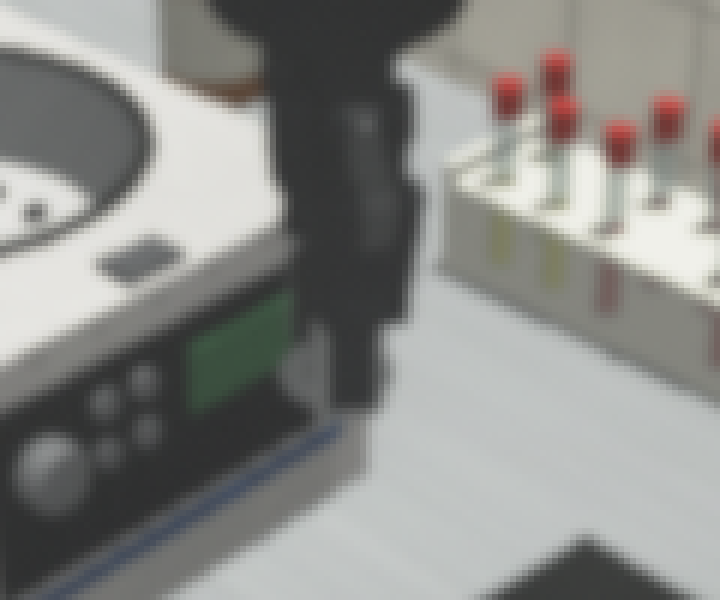

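```bash
python3 - <<'E'
from h import *
o=env.observe();p=np.array(o['position']);R=np.array(o['tool_rot'])
im=env.get_image("side")[:,:,::-1].copy();v=cv2.resize(im[180:205,262:297],(700,500),interpolation=cv2.INTER_NEAREST);v=cv2.convertScaleAbs(v,alpha=1.4)
for z in(.0115,.0065):
  k=np.array([(proj('side',p-[0,0,z-.002]+[.018*np.cos(a),.018*np.sin(a),0])-[262,180]+.5)*20 for a in np.linspace(0,6.28,60)]).astype(int)
  cv2.polylines(v,[k],True,(0,0,255) if z>.01 else (0,255,0),1)
cv2.imwrite("pics/s11.png",v)
im=env.get_image("top")[:,:,::-1];cv2.imwrite("pics/t11.png",im)
E
```

```text
(no output)
```

View pics/s11.png

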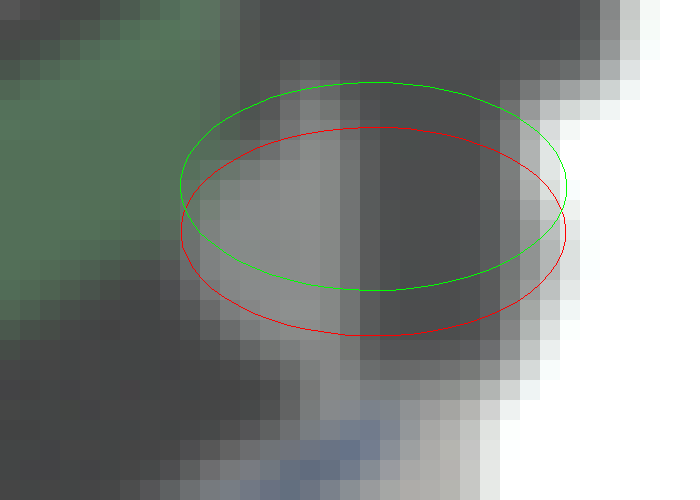

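View pics/t11.png

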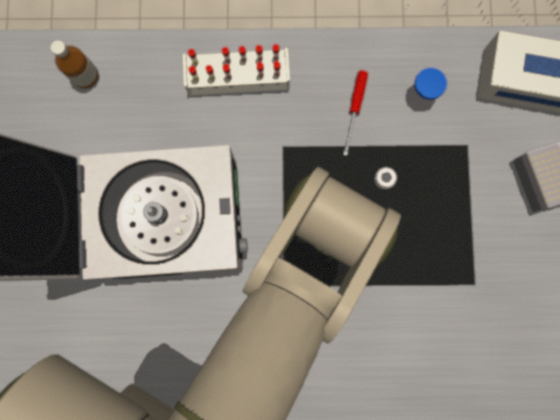

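```bash
python3 -m jog '[[-0.3,0,0.1213,0.2977,0],[-0.3,0,0.1213,0.2977,0],[-0.3,0,0.1213,0.2977,0],[-0.3,0,0.1213,0.2977,0],[-0.3,0,0.1213,0.2977,0],[-0.3,0,0.1213,0.2977,0],[-0.3,0,0.1213,0.2977,0],[-0.3,0,0.1213,0.2977,0],[-0.3,0.01,0.1213,0.2977,0],[-0.3,0.03,0.1213,0.2977,0],[-0.3,0.03,0.1213,0.2977,0]]';  python3 - <<'E'
from h import *
im=env.get_image("side")[:,:,::-1];cv2.imwrite("pics/s12.png",cv2.convertScaleAbs(cv2.resize(im[115:185,170:255],(765,630),interpolation=3)[:600],alpha=1.4))
t=cv2.imread("pics/t11.png");cv2.imwrite("pics/t12.png",cv2.resize(t[190:240,130:185],(660,600),interpolation=3))
E
```

```text
time_s: 21.5
position: [0.5198, 0.1711, 0.1933]
tool_rot: [[-0.006, -0.842, 0.54], [-0.001, 0.54, 0.842], [-1.0, 0.005, -0.004]]
ft_force: [-1.0, -0.0, 0.0]
grip_width: 0.0327
```

View pics/s12.png

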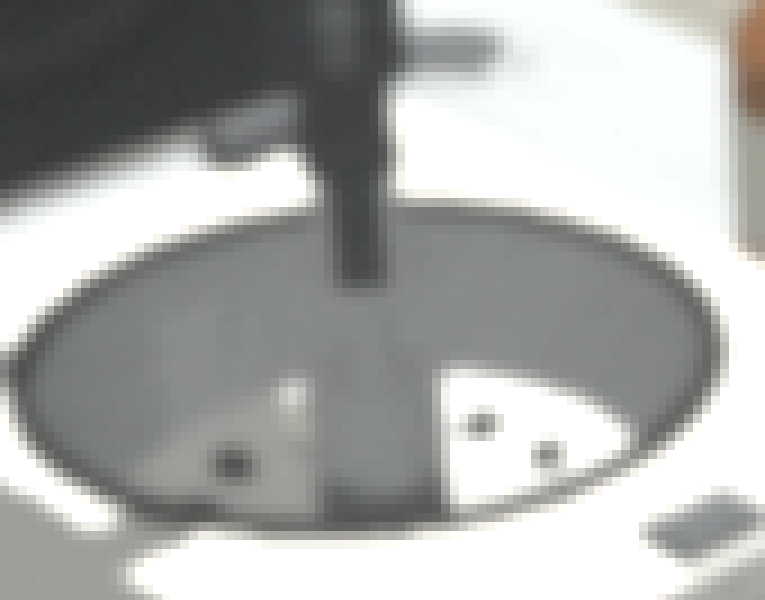

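View pics/t12.png

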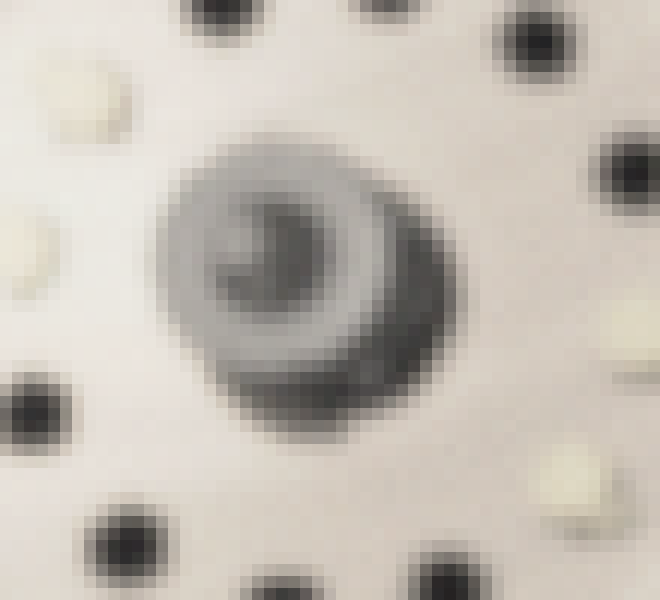

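```bash
python3 -m jog '[[-0.3,0.01,0,0,0],[-0.3,0.01,0,0,0],[-0.3,0.01,0,0,0]]'
```

```text
time_s: 21.85
position: [0.5212, 0.1725, 0.1865]
tool_rot: [[0.0, -0.842, 0.539], [0.0, 0.539, 0.842], [-1.0, -0.0, 0.0]]
ft_force: [0.0, -0.9, -0.2]
grip_width: 0.0329
```

```bash
for i in 1; do python3 -m jog '[[-0.3,0.004,0,0,0],[-0.3,0.008,0,0,0],[-0.3,0.008,0,0,0]]'|egrep "pos|ft"; done; python3 -m jog '[[-0.3,0.003,0,0,0],[-0.3,0.006,0,0,0],[-0.3,0.006,0,0,0]]'|egrep "pos|ft"; python3 -m jog '[[-0.3,0.003,0,0,0],[-0.3,0.006,0,0,0],[-0.3,0.006,0,0,0]]'|egrep "pos|ft"
```

```text
position: [0.5209, 0.1727, 0.1778]
ft_force: [0.2, 0.3, -0.1]
position: [0.5209, 0.1727, 0.1719]
ft_force: [-0.3, 0.9, -1.0]
position: [0.5209, 0.1727, 0.1658]
ft_force: [0.4, -0.1, -1.3]
```

```bash
python3 -m jog '[[-0.3,0.003,0,0,0],[-0.3,0.004,0,0,0],[-0.3,0.004,0,0,0]]'|egrep "pos|ft"; python3 -m jog '[[-0.3,0.001,0,0,0],[-0.3,0.002,0,0,0],[-0.3,0.002,0,0,0]]'|egrep "pos|ft";python3 -m jog '[[-0.3,0.001,0,0,0],[-0.3,0.001,0,0,0]]'|egrep "pos|ft"
```

```text
position: [0.5211, 0.1727, 0.1621]
ft_force: [0.4, -0.5, -0.2]
position: [0.5211, 0.1727, 0.1602]
ft_force: [-0.2, -0.5, -0.9]
position: [0.5212, 0.1727, 0.1593]
ft_force: [-0.0, -0.5, -0.1]
```

```bash
python3 -m jog '[[-0.3,0.001,0,0,0],[-0.3,0.001,0,0,0]]'|egrep "pos|ft"; python3 -m jog '[[-0.3,0.001,0,0,0],[-0.3,0.001,0,0,0]]'|egrep "pos|ft"
```

```text
position: [0.5212, 0.1727, 0.1584]
ft_force: [-0.2, -0.2, 2.8]
position: [0.5212, 0.1727, 0.1575]
ft_force: [-1.3, -0.7, 4.2]
```

```bash
python3 -m jog '[[-0.3,-0.0015,0,0,0],[-0.3,-0.0015,0,0,0],[0.1,-0.0015,0,0,0],[0.3,-0.0015,0,0,0],[0.3,-0.0015,0,0,0],[0.3,-0.03,0,0,0],[0.3,-0.07,0,0,0],[0.3,-0.095,0,0,0],[0.3,-0.095,0,0,0]]'; python3 - <<'E'
from h import *
im=env.get_image("side")[:,:,::-1];cv2.imwrite("pics/s13.png",cv2.convertScaleAbs(cv2.resize(im[125:185,170:255],(765,540),interpolation=3),alpha=1.4))
E
```

```text
time_s: 24.85
position: [0.5222, 0.1729, 0.2558]
tool_rot: [[0.007, -0.843, 0.539], [0.001, 0.539, 0.843], [-1.0, -0.005, 0.004]]
ft_force: [-0.2, 0.0, -0.8]
grip_width: 0.0558
```

View pics/s13.png

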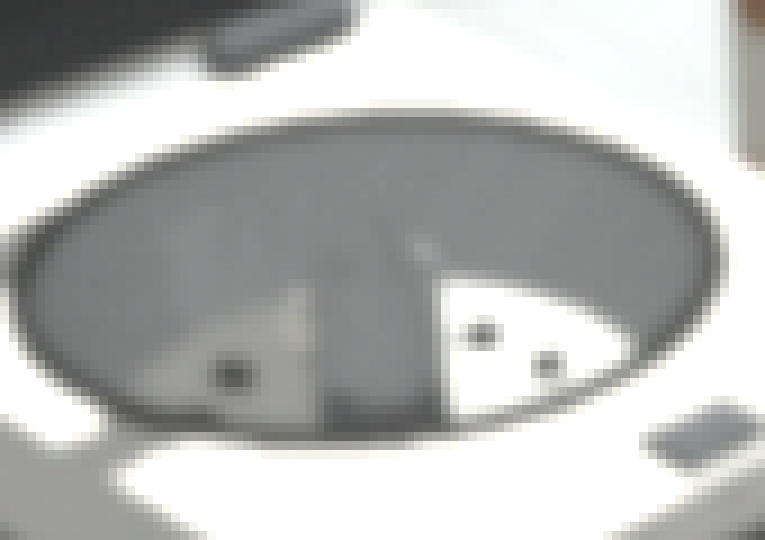

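```bash
python3 -m jog '[[0.4,0,-0.3175,-0.340,0],[0.4,0,-0.3175,-0.340,0],[0.4,0,-0.3175,-0.340,0],[0.4,0,-0.3175,-0.340,0],[0.4,0,-0.3175,-0.340,0],[0.4,0,-0.3175,-0.340,0],[0.4,0,-0.3175,-0.340,0],[0.4,0,-0.3175,-0.340,0],[0.4,0,-0.3175,-0.340,0],[0.4,0.03,-0.3175,-0.340,0],[0.4,0.08,-0.3175,-0.340,0],[0.4,0.13,-0.3175,-0.340,0],[0.4,0.17,-0.3175,-0.340,0],[0.4,0.184,-0.3175,-0.340,0],[0.4,0.184,-0.3175,-0.340,0],[0.4,0.184,-0.3175,-0.340,0]]' 20; python3 - <<'E'
from h import *
im=env.get_image("top")[:,:,::-1];cv2.imwrite("pics/t14.png",cv2.resize(im[190:240,130:185],(660,600),interpolation=3))
im=env.get_image("side")[:,:,::-1];cv2.imwrite("pics/s14.png",cv2.resize(im[200:310,315:435],(720,660),interpolation=3)[:600])
E
```

```text
time_s: 26.5
position: [0.6063, -0.2852, 0.07]
tool_rot: [[0.002, -0.843, 0.539], [-0.001, 0.539, 0.843], [-1.0, -0.003, -0.0]]
ft_force: [1.0, -0.4, 1.3]
grip_width: 0.0595
```

View pics/t14.png

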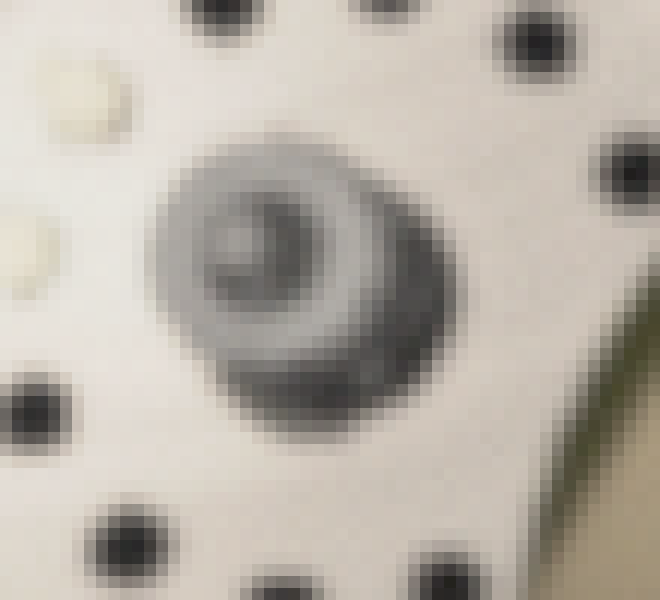

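View pics/s14.png

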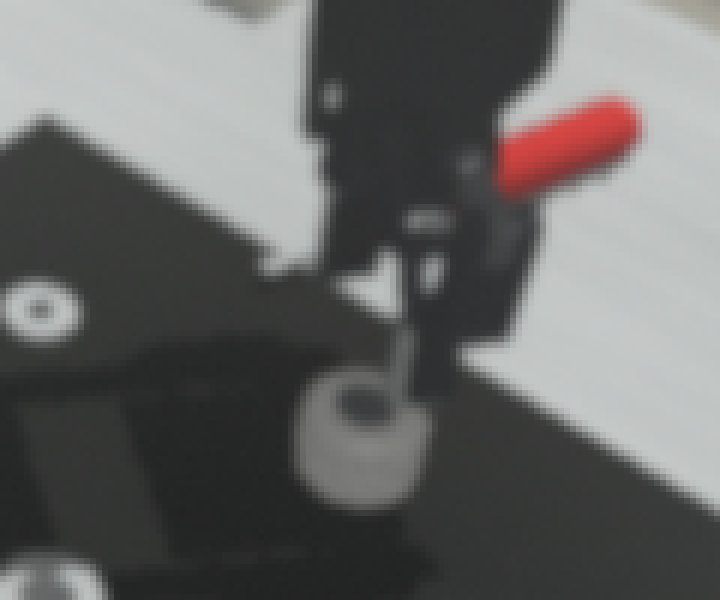

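```bash
python3 -m jog '[[0.4,0.02,0,0,0],[0.4,0.03,0,0,0],[0.4,0.03,0,0,0]]'|egrep "pos|ft"; python3 -m jog '[[0.4,0.012,0,0,0],[0.4,0.016,0,0,0],[0.4,0.016,0,0,0],[-0.2,0.016,0,0,0],[-0.2,0.016,0,0,0],[-0.2,0.016,0,0,0],[-0.2,0.016,0,0,0],[-0.2,0.016,0,0,0]]' 20
```

```text
position: [0.6052, -0.2845, 0.0379]
ft_force: [-0.2, -0.9, -0.3]
time_s: 27.7
position: [0.6057, -0.285, 0.0228]
tool_rot: [[0.001, -0.843, 0.539], [-0.001, 0.539, 0.843], [-1.0, -0.001, -0.0]]
ft_force: [0.4, 0.4, 3.0]
grip_width: 0.041
```

Cap gripped; release, turn 90°, regrip, lift.

```bash
python3 -m jog '[[0.4,0,0,0,0],[0.4,0,0,0,0],[0.4,0,0,0,0.15],[0.4,0,0,0,0.3],[0.4,0,0,0,0.45],[0.4,0,0,0,0.6],[0.4,0,0,0,0.75],[0.4,0,0,0,0.9],[0.4,0,0,0,1.05],[0.4,0,0,0,1.2],[0.4,0,0,0,1.35],[0.4,0,0,0,1.5],[0.4,0,0,0,1.57],[0.4,0,0,0,1.57],[0.4,0,0,0,1.57],[-0.2,0,0,0,1.57],[-0.2,0,0,0,1.57],[-0.2,0,0,0,1.57],[-0.2,0,0,0,1.57],[-0.2,0,0,0,1.57]]' 20;python3 -m jog '[[-0.2,0,0,0,0],[-0.2,0,0,0,0],[-0.2,0,0,0,0],[-0.2,-0.03,0,0,0],[-0.2,-0.08,0,0,0],[-0.2,-0.13,0,0,0],[-0.2,-0.18,0,0,0],[-0.2,-0.21,0,0,0],[-0.2,-0.21,0,0,0],[-0.2,-0.21,0,0,0]]' 70;  python3 - <<'E'
from h import *
im=env.get_image("side")[:,:,::-1];cv2.imwrite("pics/s15.png",cv2.resize(im[110:220,315:435],(720,660),interpolation=3)[:600])
E
```

```text
time_s: 29.7
position: [0.6055, -0.2848, 0.0224]
tool_rot: [[0.0, 0.538, 0.843], [-0.0, 0.843, -0.538], [-1.0, -0.0, 0.0]]
ft_force: [-0.4, 0.4, 1.9]
grip_width: 0.0413
time_s: 30.7
position: [0.6053, -0.2846, 0.2316]
tool_rot: [[-0.001, 0.538, 0.843], [0.001, 0.843, -0.538], [-1.0, 0.0, -0.001]]
ft_force: [0.2, -0.1, -2.7]
grip_width: 0.0396
```

View pics/s15.png

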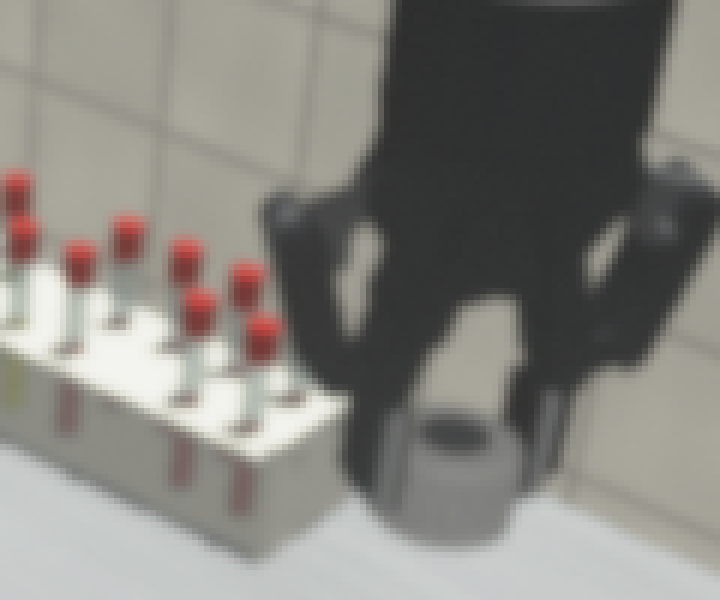

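```bash
python3 -m jog '[[-0.2,0,0.3405,-0.317,0],[-0.2,0,0.3405,-0.317,0],[-0.2,0,0.3405,-0.317,0],[-0.2,0,0.3405,-0.317,0],[-0.2,0,0.3405,-0.317,0],[-0.2,0,0.3405,-0.317,0],[-0.2,0,0.3405,-0.317,0],[-0.2,0,0.3405,-0.317,0],[-0.2,0,0.3405,-0.317,0],[-0.2,0,0.3405,-0.317,0],[-0.2,0.01,0.3405,-0.317,0],[-0.2,0.03,0.3405,-0.317,0],[-0.2,0.03,0.3405,-0.317,0],[-0.2,0.03,0.3405,-0.317,0],[-0.2,0.03,0.3405,-0.317,0]]';  python3 - <<'E'
from h import *
im=env.get_image("side")[:,:,::-1];cv2.imwrite("pics/s16.png",cv2.convertScaleAbs(cv2.resize(im[115:185,170:255],(765,630),interpolation=3)[:600],alpha=1.4))
E
```

```text
time_s: 32.25
position: [0.5219, 0.172, 0.2027]
tool_rot: [[0.0, 0.539, 0.842], [-0.0, 0.842, -0.539], [-1.0, 0.0, 0.0]]
ft_force: [0.1, -0.8, -0.6]
grip_width: 0.0401
```

View pics/s16.png

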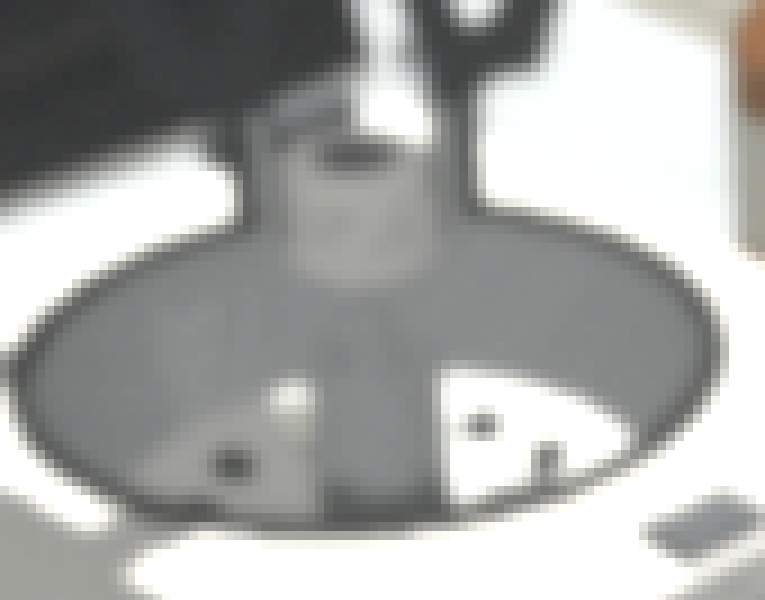

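```bash
python3 -m jog '[[-0.2,0.004,0,-0.001,0],[-0.2,0.008,0,-0.001,0],[-0.2,0.012,0,-0.001,0],[-0.2,0.012,0,-0.001,0]]'|egrep "pos|ft"; python3 -m jog '[[-0.2,0.002,0,0,0],[-0.2,0.004,0,0,0],[-0.2,0.004,0,0,0]]'|egrep "pos|ft"; python3 -m jog '[[-0.2,0.002,0,0,0],[-0.2,0.004,0,0,0],[-0.2,0.004,0,0,0]]'|egrep "pos|ft"
```

```text
position: [0.5203, 0.1733, 0.1897]
ft_force: [-0.8, 0.1, -0.9]
position: [0.5205, 0.1733, 0.1861]
ft_force: [0.5, -0.2, -1.4]
position: [0.5205, 0.1733, 0.182]
ft_force: [-0.3, -0.2, -1.7]
```

```bash
python3 -m jog '[[-0.2,0.001,0,0.0006,0],[-0.2,0.002,0,0.0006,0],[-0.2,0.002,0,0.0006,0]]'|egrep "pos|ft"; python3 -m jog '[[-0.2,0.001,0,0,0],[-0.2,0.002,0,0,0],[-0.2,0.002,0,0,0]]'|egrep "pos|ft"; python3 -m jog '[[-0.2,0.001,0,0,0],[-0.2,0.002,0,0,0],[-0.2,0.002,0,0,0]]'|egrep "pos|ft"
```

```text
position: [0.521, 0.1729, 0.1802]
ft_force: [-1.0, -0.6, -0.7]
position: [0.5208, 0.1729, 0.1782]
ft_force: [-2.3, -0.5, 1.5]
position: [0.5207, 0.1729, 0.1763]
ft_force: [-5.2, -1.6, 4.2]
```

```bash
python3 -m jog '[[-0.2,0,-0.0004,-0.0006,0],[-0.2,0,-0.0004,-0.0006,0]]'|egrep "pos|ft"; python3 -m jog '[[-0.2,0.001,0,0,0],[-0.2,0.002,0,0,0],[-0.2,0.002,0,0,0]]'|egrep "pos|ft"
```

```text
position: [0.5204, 0.1729, 0.1764]
ft_force: [-3.9, -1.6, 2.6]
position: [0.5205, 0.1729, 0.1745]
ft_force: [-4.6, -2.5, 6.4]
```

```bash
python3 -m jog '[[-0.2,0.001,0,-0.0006,0],[-0.2,0.0015,0,-0.0006,0],[-0.2,0.0015,0,-0.0006,0]]'|egrep "pos|ft|grip"; python3 -m jog '[[-0.2,0.0008,0,0,0],[-0.2,0.0008,0,0,0]]'|egrep "pos|ft"
```

```text
position: [0.5204, 0.1731, 0.1734]
ft_force: [-2.5, -2.9, 8.3]
grip_width: 0.0398
position: [0.5204, 0.1731, 0.1728]
ft_force: [-2.9, -3.0, 9.3]
```

```bash
python3 -m jog '[[-0.2,0.0008,0,0,0],[-0.2,0.0008,0,0,0]]'|egrep "pos|ft";python3 -m jog '[[-0.2,0.0008,0,0,0],[-0.2,0.0008,0,0,0]]'|egrep "pos|ft"
```

```text
position: [0.5204, 0.1731, 0.1721]
ft_force: [-4.0, -2.4, 10.3]
position: [0.5207, 0.173, 0.1713]
ft_force: [-6.4, -7.0, 5.7]
```

```bash
python3 -m jog '[[-0.2,0.0008,0,0,0],[-0.2,0.0008,0,0,0]]'|egrep "pos|ft"
```

```text
position: [0.5204, 0.1731, 0.1695]
ft_force: [-1.0, -3.9, 2.0]
```

```bash
python3 -m jog '[[-0.2,0.001,0,0,0],[-0.2,0.001,0,0,0]]'|egrep "pos|ft";python3 -m jog '[[-0.2,0.001,0,0,0],[-0.2,0.001,0,0,0]]'|egrep "pos|ft"; python3 - <<'E'
from h import *
im=env.get_image("side")[:,:,::-1];cv2.imwrite("pics/s17.png",cv2.convertScaleAbs(cv2.resize(im[115:185,170:255],(765,630),interpolation=3)[:600],alpha=1.4))
E
```

```text
position: [0.5203, 0.1731, 0.1686]
ft_force: [-0.5, -5.0, 3.7]
position: [0.5203, 0.1732, 0.1678]
ft_force: [0.4, -4.7, 5.6]
```

View pics/s17.png

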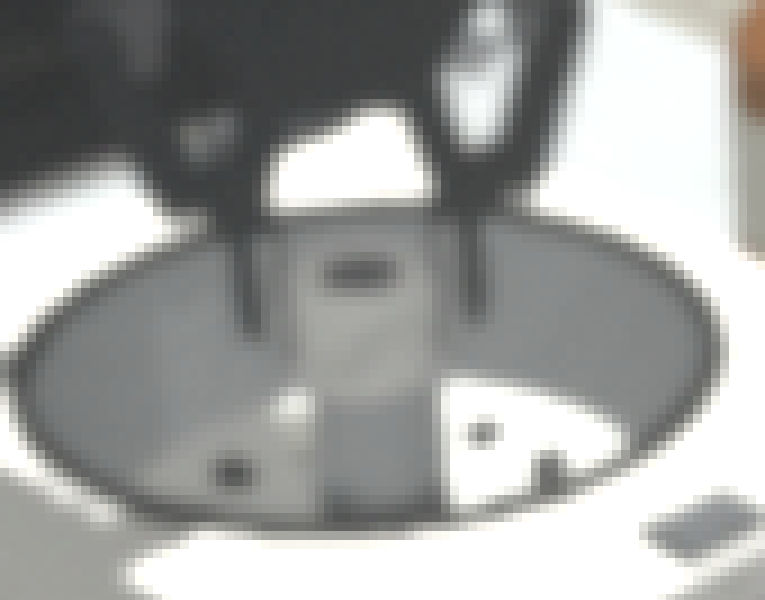

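```bash
python3 -m jog '[[-0.2,-0.003,0,0,0],[-0.2,-0.003,0,0,0]]'|egrep "pos|ft"; python3 -m jog '[[0.1,0,0,0,0],[0.4,0,0,0,0],[0.4,0,0,0,0],[0.4,0,0,0,0],[0.4,-0.03,0,0,0],[0.4,-0.07,0,0,0],[0.4,-0.09,0,0,0],[0.4,-0.09,0,0,0]]'; python3 -m jog '[[0.4,0,-0.35,0.02,0],[0.4,0,-0.35,0.02,0],[0.4,0,-0.35,0.02,0],[0.4,0,-0.35,0.02,0],[0.4,0,-0.35,0.02,0],[0.4,0,-0.35,0.02,0],[0.4,0,-0.35,0.02,0],[0.4,0,-0.35,0.02,0],[0.4,0,-0.35,0.02,0]]'; python3 - <<'E'
from h import *
im=env.get_image("side")[:,:,::-1];cv2.imwrite("pics/s18.png",cv2.convertScaleAbs(cv2.resize(im[115:185,170:255],(765,630),interpolation=3)[:600],alpha=1.4))
im=env.get_image("top")[:,:,::-1];cv2.imwrite("pics/top18.png",im);cv2.imwrite("pics/t18.png",cv2.resize(im[190:240,130:185],(660,600),interpolation=3))
E
```

```text
position: [0.5201, 0.1732, 0.1707]
ft_force: [3.0, -4.5, -1.9]
time_s: 37.25
position: [0.5207, 0.1736, 0.2636]
tool_rot: [[0.006, 0.538, 0.843], [0.001, 0.843, -0.538], [-1.0, 0.004, 0.004]]
ft_force: [0.3, 0.1, 0.2]
grip_width: 0.0596
time_s: 38.15
position: [0.3479, -0.133, 0.2599]
tool_rot: [[-0.001, 0.541, 0.841], [0.001, 0.841, -0.541], [-1.0, 0.001, -0.001]]
ft_force: [0.5, 1.6, 0.9]
grip_width: 0.0598
```

View pics/s18.png

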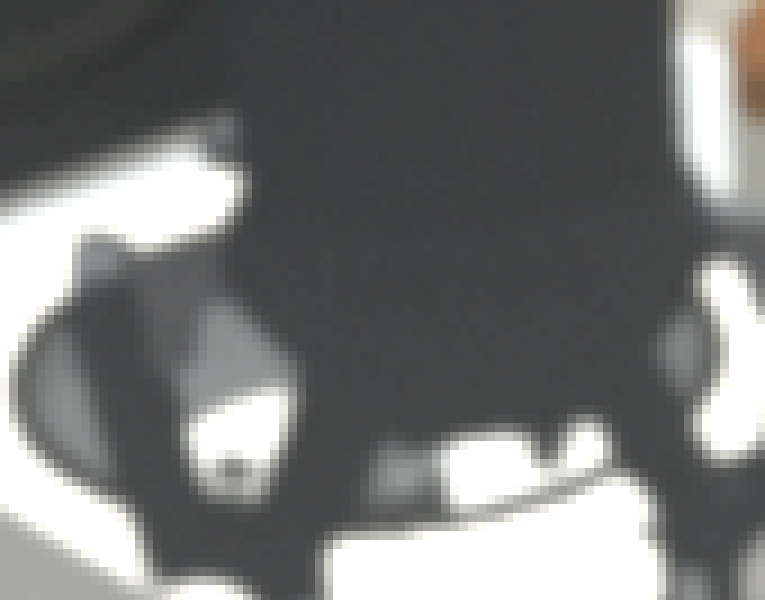

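View pics/top18.png

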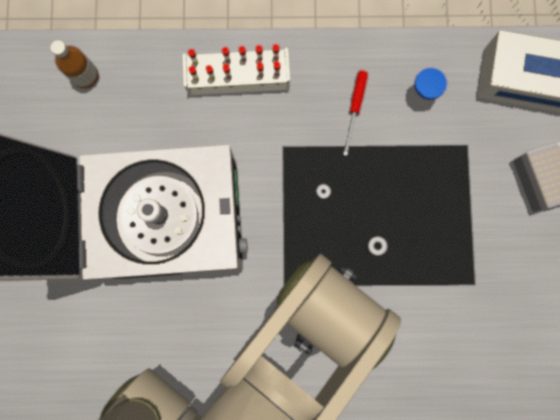

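View pics/t18.png

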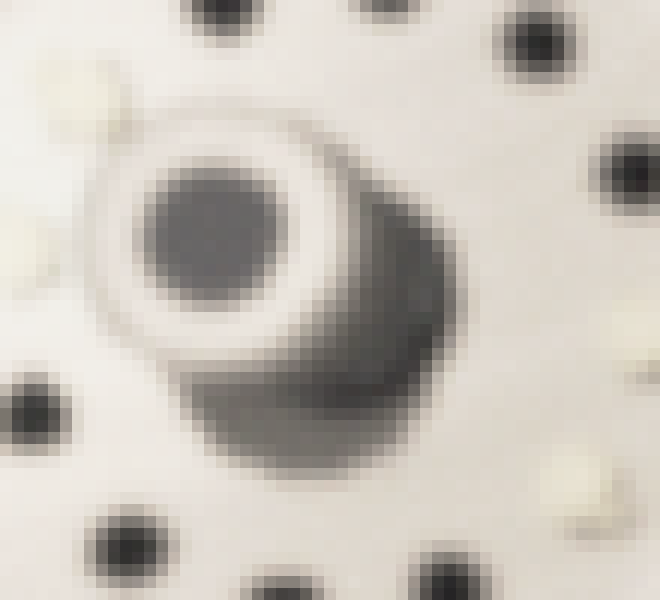

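```bash
python3 -m jog '[[0.4,0,-0.104,0.209,0],[0.4,0,-0.104,0.209,0],[0.4,0,-0.104,0.209,0],[0.4,0,-0.104,0.209,0],[0.4,0,-0.104,0.209,0],[0.4,0,-0.104,0.209,0],[0.4,0,-0.104,0.209,0]]'; python3 - <<'E'
from h import *
im=env.get_image("side")[:,:,::-1];cv2.imwrite("pics/s19.png",cv2.convertScaleAbs(cv2.resize(im[115:185,170:255],(765,630),interpolation=3)[:600],alpha=1.4))
a=np.array([.5213,.1728,0])
for z in (.152,.160):
  print(z,"bottom/near rim px crop9",(proj('side',a+[-.021*.54,-.021*.84,z])-[170,115]+.5)*9,"top",(proj('side',a+[0,0,z+.028])-[170,115]+.5)*9)
E
```

```text
time_s: 38.95
position: [0.4699, -0.331, 0.2596]
tool_rot: [[-0.001, 0.536, 0.844], [0.002, 0.844, -0.536], [-1.0, 0.001, -0.002]]
ft_force: [-0.5, 1.7, -0.1]
grip_width: 0.0599
0.152 bottom/near rim px crop9 [372.982  385.1819] top [359.6502 257.5826]
0.16 bottom/near rim px crop9 [370.1863 358.9262] top [356.7893 230.7633]
```

View pics/s19.png

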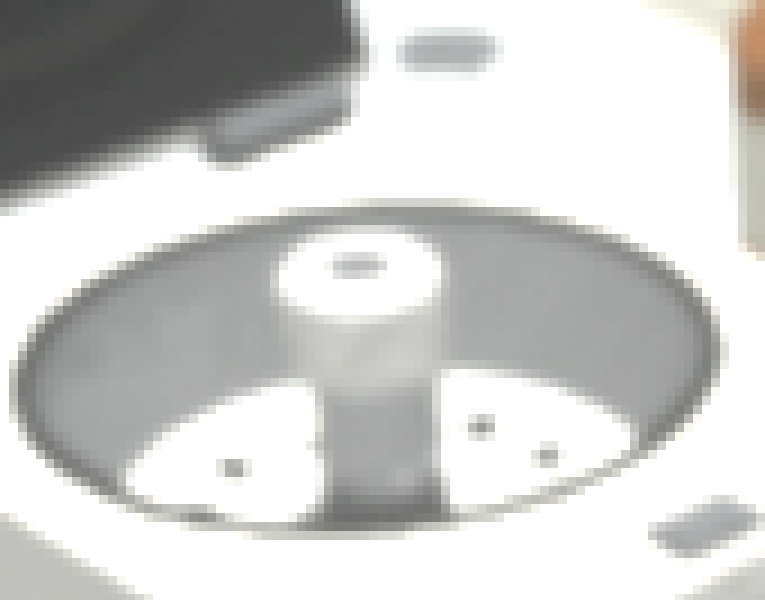

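```bash
python3 - <<'E'
from h import *
print(env.close_job())
E
```

```text
the job is handed in; nothing more can be done
None
```

I refitted the stack on the spindle in the order you gave (collar, washer, cap) and handed the job in at about 39 s.

- **Collar:** It first landed with its dogs on the hub face. I turned it under about 5 N until the load dropped away. It then went 5 mm lower, which is the dog depth, before the shoulder made contact.
- **Washer:** I set it down on the collar by feel. The top view showed it flat and centred.
- **Cap:** It stopped on the spring balls at the expected height and snapped at about 12 N by the wrist reading, slightly under the 13 to 16 N stated. After that it pressed solidly against the washer.

**Last checks:**
- **Cap seating:** In the final side view the cap is upright. Its top and lower rim are within 8 crop pixels (under 3 mm) of the home position, on the low side. It is clearly not at the stop 8 mm higher.
- **Spindle:** From the readings after each step, the net push on it stayed at about 12 N or less, so it sank roughly 6 mm.
- **Bystanders:** The plain sleeve and the small washer show at the same pixels as at the start.
- **Robot:** It was clear of everything when I handed in.

The two cameras disagreed by about 3 to 4 mm on where the parts lay. I therefore gripped each part twice, 90° apart, to centre it in the jaws. There was up to about 9 N of side force while the cap went on; it was gone once I released the cap.

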